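# Gauge the guide bush and load the gang-boring jig

### The arm

A 6-joint arm with a two-finger parallel gripper is mounted at the origin on the work surface. World frame = base frame: x ahead of the robot, y to its left, z up, the work surface at z = 0. Lengths are in mm, angles in rad, forces in N, time in s.
With the tool pointing down it reaches from about 350 to 875 mm from the base axis. Payload 4.2 kg.
Tool frame: the origin (TCP) lies at the very end of the fingers, on their centre line; the grasp point (between the pads) lies arm.grip_depth behind it (arm.grip_depth is the distance from the TCP to the grasp point, in mm); z points along the fingers, y is the direction in which the jaws open and shut (so a half turn about z gives the same grasp; the last joint's range is limited). The gripper opens to 85 mm and grips with 20 to 120 N. Pads are 22 mm wide; open, the fingers measure 114 mm over their backs; the gripper's body (76 mm by 85 mm) begins 54 mm behind the grasp point. The pads swing forward as they close: fully open they stand 13 mm farther back than shut.
Start: joints at [1.54, 0.385, 0.008, 0, -1.194, -0.259], TCP at [178.568, 598.926, 231.312] pointing down, gripper open.
Joint ranges: [-3.14, 3.14], [-1.21, 2.06], [-1.07, 1.41], [-3.16, 2.05], [-2.99, -0.16], [-3.1, 3.1]. Speed limits (rad/s): [2.79, 2.79, 3.14, 3.14, 3.14, 3.14].

### API

Orientations are given as a unit quaternion [x, y, z, w].
In Python, from bench import arm, optics, workorder gives the robot as it stands. The module is installed in compiled form; this text tells all that it offers.
- The arm moves only by the tool play_rows, never from a script. Its arguments are lists of equal length, an entry for each row: "travel": the shift along the tool's x, y, z in m, a list of three; "rotation": the turn, a rotation vector about the tool's x, y, z in rad, a list of three; "grip": the opening, from 0 (shut) to 1 (fully open). In form: {"travel": [[x, y, z], ...], "rotation": [[rx, ry, rz], ...], "grip": [grip, ...]}. A call has 1 to 12 rows; each row shifts and turns the commanded pose from where the row before left it, along the tool's axes as they then stand; what a row does not reach is not made up. A row lasts 1/12 s, in which the tool goes at most 41.7 mm and 7.16 degrees, less where a joint would pass 70% of its speed; a pose out of reach is approached as far as the arm can. A call is refused whole if a number of a shift passes 0.0417 or a number of a turn 0.125, either way. A call with a gripper value outside its range is refused whole. The fingers move at their own pace and stop on an object; the grip force is fixed at half the most. Time passes only in rows, so rows that do not move let the fingers close. It gives the time, the measured TCP pose, the force and the opening at its end, in the units of the state.
- arm.read_state(): the state, without advancing time (a new reading comes with each control period).
- optics.get_image(name): name is "side" or "top" or "wrist"; returns a dict with "image" (480x640x3 uint8, blue, green, red), "depth" (480x640 float32, mm along the optical axis (not along the pixel's ray), 0 where there is no reading), "camera_matrix" (3x3 intrinsics, pixels), "k1" (the pictures are not rectified: a ray, as slopes to the right and down, at radius r is drawn at 1 + k1 r^2 times it, then the intrinsics apply), "R" (3x3) and "t" (3): a world point X has camera coordinates R X + t; the wrist camera has in their place "hand_eye" (4x4, takes a point from camera to tool coordinates, whose origin is the TCP and whose axes are the flange's). Camera axes: x right, y down, z forward; pixel columns grow to the right and rows downward; lengths in mm; the calibration is good to about 2 mm. A picture is of the moment at which its call begins: read the wrist's pose just before it.
- workorder.job_done(): hands the job in, once; it reports no verdict.
The state is a dict: "clock": time; "joints": joint angles; "joint_vel": joint speeds; "joint_efforts": joint torques, N m; "position": TCP position; "ee_rot": TCP orientation; "contact_force": force on the tool from outside, world axes, zero at the start; "wrist_torque": the same for the moment, N m; "gripper_width": finger opening in mm.
Only numpy, scipy, OpenCV 4.12 (cv2) and the standard library are available. Lean on these libraries where they do the work, as an engineer would, in place of code of your own. Each camera call takes 0.05 s, during which the arm holds its last target. There are 200 camera calls.

### The job

Get the boring jig ready for the toy blanks. Before loading it, check the steel guide bush from outside with the plug gauge: push the green go end in until its collar meets the plate, draw it out, turn the gauge round, press the red no-go end squarely on the bush to confirm that it will not enter, and lay the gauge back in its rest. Then stand every blank on the jig in one line along the fence, short of the end plate, and then slide the whole row along the fence as one block until the first blank meets the end plate, leaving the row straight, against the fence and without gaps; leave the mug, bit block and screwdriver alone.

Things in the scene. Friction and masses are not known exactly. Their poses are not given: they have to be found in the camera images.
- jig: gang-boring jig fixed to the bench; origin on top of its grey board (18 mm above the bench) in the inner corner of fence (x = 0) and red end plate (y = 0). The row runs along local y. Blanks stand on the board at x below 0, touching the fence: centre x = -23 mm; home, the n-th blank's centre is at y = 46 n - 23 mm. Board: x -80 to 35, y -30 to 375 mm.
- fence_end (a point): far end of the aluminium fence, on its face towards the blanks at board level (jig x = 0, y = 370 mm). The fence is a strip x 0 to 14 mm, only 12 mm tall above the board, so fingers can pass over it. The side opposite the fence is open. The red end plate is y -25 to 0, x -60 to 16 mm, 48 mm tall above the board.
- guard_edge (a point): middle of the entry edge of the clear hold-down guard, on its underside (jig x -21, y 50 mm, 41 mm above the board). The guard is a 5 mm thick clear plate over x -46 to 4, y 0 to 50 mm: blanks (38 mm tall) slide under it and cannot be lowered in there from above.
- bush_mouth (a point): centre of the guide bush's mouth on the outer face of the end plate, jig x -23, y -25 mm, 19 mm above the board (37 mm above the bench). Round through-bore, 22 mm diameter, 25 mm long, axis along jig y; from outside one enters in the jig's +y direction. Axes as the jig's.
- gauge_rest: dark wooden rest fixed to the bench, 90 x 56 mm; origin at the centre of its underside, gauge lies along its x. Two upright cheeks (6 mm thick, at x = +-32 mm) carry the gauge's handle in slots 26 mm wide with their floor 36 mm and horns 50 mm above the bench; free in between for the fingers.
- gauge: double-ended plug gauge, 138 mm long, 0.22 kg; origin at the middle of the handle, x along the gauge towards the go end. Square handle 18 x 18 mm, x -40 to +40 mm, with a round collar (30 mm diameter, 6 mm thick) at each end: green collar then the go end at +x, red collar then the no-go end at -x. In the rest the axis is 45 mm above the bench. It may be laid back either way round.
- go_tip (a point): end face of the go end (20 mm diameter, 30 mm long beyond the green collar, tip bevelled 2.5 mm), 76 mm from the gauge's origin; when the collar meets the plate it stands 5 mm past the plate's inner face
- nogo_tip (a point): end face of the no-go end (25 mm diameter, 16 mm long), 62 mm from the gauge's origin at its -x end
- blank1: square wooden blank 46 x 46 mm and 38 mm tall, about 60 g; origin at the centre of its underside, z up. All four sides are alike, either may face the end plate. None if not there in this run (3 to 5 are).
- blank2: square wooden blank 46 x 46 mm and 38 mm tall, about 60 g; origin at the centre of its underside, z up. All four sides are alike, either may face the end plate. None if not there in this run (3 to 5 are).
- blank3: square wooden blank 46 x 46 mm and 38 mm tall, about 60 g; origin at the centre of its underside, z up. All four sides are alike, either may face the end plate. None if not there in this run (3 to 5 are).
- blank4: square wooden blank 46 x 46 mm and 38 mm tall, about 60 g; origin at the centre of its underside, z up. All four sides are alike, either may face the end plate. None if not there in this run (3 to 5 are).
- blank5: square wooden blank 46 x 46 mm and 38 mm tall, about 60 g; origin at the centre of its underside, z up. All four sides are alike, either may face the end plate. None if not there in this run (3 to 5 are).
- mug: white mug, 76 mm wide, 85 mm tall; leave alone. Origin under its centre.
- bit_block: wooden block 50 x 160 x 40 mm with bits and small blades standing in it (to 95 mm); leave alone. Origin under its centre.
- screwdriver: screwdriver with orange handle, 200 mm, lying; leave alone. Origin under its middle.
Mind the look-alikes: they are no part of the job. Leave any yellow look-alike of the blank4 alone. Leave any turquoise look-alike of the blank5 alone.

How it is judged:
By the outcome, as a careful person would: the job done as asked, in the order asked, and still so for the second after the job is handed in, with the robot touching nothing.
Of blank1, blank2, blank3, blank4, blank5 only 3 to 5 are there at a start; the rules pass over those that are not, and their reading is None.
At some moment in a run one of blank1, blank2, blank3, blank4, blank5 may be knocked a few centimetres aside while the robot is not near it.
It also fails if it takes over 210 s, if anything falls off the work surface, if the arm or the gripper's body presses on something with over 40 N, if the wrist force passes 120 N, or if a joint passes its speed limit or range.

## Working session

There is one attempt and no reset: what is moved stays moved. The work goes in short steps, Python scripts to look and compute and a tool call to move; the robot and the scene stay as the last step left them, time stands still between calls to the robot, and variables do not carry over. Pictures are saved under pics/ and viewed, about 12 in all and at most 16, crops included, and the job is handed in when it is done.

Besides the shell and the picture viewer there is one more tool, called after "Call:" as name(argument=value, ...) on one line, values as JSON. play_rows: Moves the arm, as the interface text tells. Its arguments: {"type":"object","properties":{"travel":{"type":"array","items":{"type":"array","items":{"type":"number"}}},"rotation":{"type":"array","items":{"type":"array","items":{"type":"number"}}},"grip":{"type":"array","items":{"type":"number"}}},"required":["travel","rotation","grip"]}

```bash
mkdir -p pics
cat > h.py <<'E'
import numpy as np, cv2
from bench import arm, optics, workorder
from scipy.spatial.transform import Rotation as Ro
def cam(n):
    s=arm.read_state(); d=optics.get_image(n)
    if n=="wrist":
        T=np.eye(4); T[:3,:3]=Ro.from_quat(s["ee_rot"]).as_matrix(); T[:3,3]=s["position"]
        M=np.linalg.inv(T@np.array(d["hand_eye"])); d["R"]=M[:3,:3]; d["t"]=M[:3,3]
    d["R"]=np.array(d["R"]); d["t"]=np.array(d["t"]).ravel(); d["K"]=np.array(d["camera_matrix"])
    return d
def ray(d,uv):
    uv=np.array(uv,float).reshape(-1,1,2)
    n=cv2.undistortPoints(uv,d["K"],np.array([d["k1"],0,0,0.])).reshape(-1,2)
    v=np.c_[n,np.ones(len(n))]@d["R"]; return -d["R"].T@d["t"], v
def plane(d,uv,z):
    c,v=ray(d,uv); return c+v*((z-c[2])/v[:,2])[:,None]
def proj(d,X):
    X=np.array(X,float).reshape(-1,3)
    return cv2.projectPoints(X,cv2.Rodrigues(d["R"])[0],d["t"],d["K"],np.array([d["k1"],0,0,0.]))[0].reshape(-1,2)
def pts(d):
    h,w=d["depth"].shape; v,u=np.mgrid[:h,:w]; c,r=ray(d,np.c_[u.ravel(),v.ravel()])
    return (c+r*d["depth"].reshape(-1,1)).reshape(h,w,3)
E
python3 - <<'E'
from h import *
s=arm.read_state(); print(s, arm.grip_depth)
for n in ["top","side","wrist"]:
    d=cam(n); cv2.imwrite(f"pics/{n}0.png",d["image"]); print(n,d["k1"],-d["R"].T@d["t"],d["K"][0,0])
    np.savez(f"{n}0.npz",**{k:v for k,v in d.items()})
E
```

```text
{'clock': 0.0, 'joints': array([ 1.53964006e+00,  3.85586275e-01,  6.63639945e-03, -4.81976787e-04,
       -1.19399503e+00, -2.58608100e-01]), 'joint_vel': array([ 0.00037184, -0.00019246, -0.00015498, -0.00199038,  0.00105917,
       -0.00025048]), 'joint_efforts': array([-1.18532738e-03, -3.92288160e+01,  1.88399327e+01,  4.18620184e+00,
       -4.65793230e-03,  2.42641043e-06]), 'position': array([178.39404277, 598.40019366, 230.21030322]), 'ee_rot': array([ 9.89509486e-01, -1.44463743e-01, -1.00628419e-04,  1.09276876e-03]), 'contact_force': array([ 0.68277956, -0.43252687,  0.08563108]), 'wrist_torque': array([-0.01869931, -0.06205831,  0.00684929]), 'gripper_width': 85.38921084809374} 18.700000000000003
top -0.13184953088715365 [ 477.1610069   -51.10640279 1092.99556703] 482.1738902595
side -0.06500407875192889 [ 228.82582166 -647.74387107  698.08187333] 486.35628077313373
wrist -0.06775358052047113 [242.45097914 578.96146136 372.289708  ] 360.2115419449002
```

View pics/top0.png

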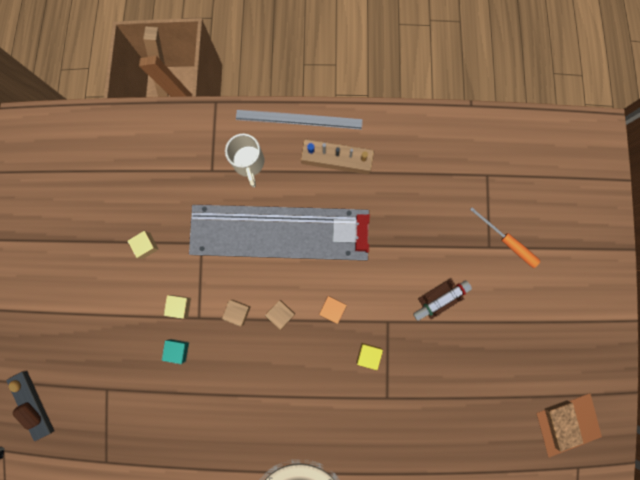

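View pics/side0.png

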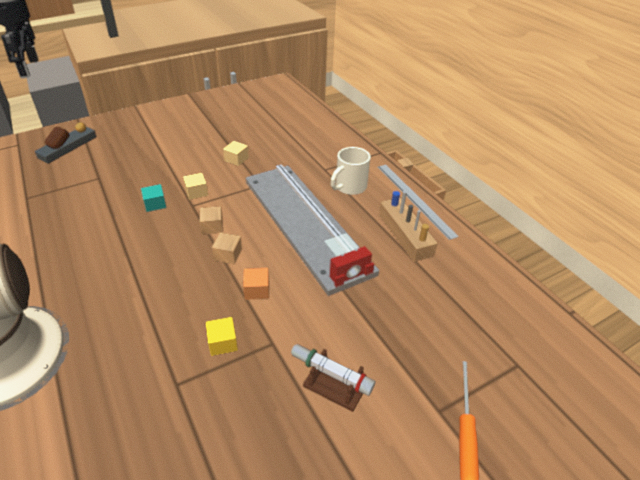

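Top view (up = +x, left = +y): jig with its red end plate at (362,232), fence on the upper side, gauge at (444,298) with its green end lower-left. Possible blanks: wood (236,313) and (280,315), orange (333,310), pale yellow (141,244) and (176,307), strong yellow (370,357), teal (174,352). Next I measure them and enlarge a crop.

Run:
```python
from h import *
d=dict(np.load("top0.npz")); P=pts(d); im=d["image"]; Z=P[...,2]
def comps(lo,hi,amin,amax,box=None):
    m=((Z>lo)&(Z<hi)&(d["depth"]>0)).astype(np.uint8)
    n,l,st,c=cv2.connectedComponentsWithStats(m,connectivity=4)
    for i in range(1,n):
        if amin<st[i,4]<amax:
            k=l==i; r=cv2.minAreaRect(P[k][:,:2].astype(np.float32))
            print(lo,c[i].round(),"n",st[i,4],"ctr",np.round(r[0],1),"size",np.round(r[1],1),"ang",round(r[2],1),"z",np.median(Z[k]).round(1),"bgr",im[k].mean(0).round())
comps(30,46,150,900); comps(12,24,1500,20000); comps(58,72,100,2000)
s=dict(np.load("side0.npz"))
a=cv2.resize(im[225:375,120:400],None,fx=2.85,fy=2.85,interpolation=cv2.INTER_CUBIC)[:,:798]
b=cv2.resize(s["image"][130:370,130:290],None,fx=2,fy=2,interpolation=cv2.INTER_CUBIC)
print(a.shape)
g=cv2.resize(s["image"][230:420,280:400],None,fx=1.5,fy=1.5)
cv2.imwrite("pics/crop1.png",a)
for px in [(141,244),(176,307),(174,352),(236,313),(280,315),(333,310),(370,357)]:
    q=im[px[1]-5:px[1]+6,px[0]-5:px[0]+6].reshape(-1,3); print(px,cv2.cvtColor(q[None],cv2.COLOR_BGR2HSV)[0].mean(0).round(),q.std(0).round(1),plane(d,[px],38).round())
```

```text
30 [141. 244.] n 431 ctr [583.  368.5] size [48.3 47.7] ang 31.8 z 37.4 bgr [140. 205. 211.]
30 [175. 306.] n 451 ctr [445.5 281.8] size [48.6 46.8] ang 83.5 z 37.5 bgr [144. 208. 212.]
30 [333. 310.] n 453 ctr [445.2 -66. ] size [45.8 45.8] ang 64.3 z 37.6 bgr [ 99. 153. 214.]
30 [235. 312.] n 429 ctr [434.6 148.3] size [47.4 45.1] ang 70.6 z 37.5 bgr [110. 144. 177.]
30 [280. 315.] n 457 ctr [432.2  49.5] size [46.  46.7] ang 47.8 z 37.7 bgr [109. 143. 176.]
30 [173. 351.] n 442 ctr [346.1 283.4] size [48.  46.5] ang 83.8 z 37.4 bgr [147. 162.  65.]
30 [369. 357.] n 478 ctr [ 344.1 -147.2] size [47.  47.3] ang 75.6 z 37.5 bgr [ 86. 210. 213.]
30 [565. 426.] n 521 ctr [ 184.  -595.9] size [98.  59.4] ang 19.2 z 31.7 bgr [ 88. 120. 155.]
12 [270. 234.] n 7025 ctr [617.2  59.2] size [404.8 116.5] ang 88.9 z 17.6 bgr [131. 126. 125.]
58 [352. 231.] n 955 ctr [ 614.4 -102.2] size [75.2 76.5] ang 89.1 z 64.2 bgr [124. 122. 163.]
58 [ 20. 412.] n 124 ctr [194.5 634.5] size [25.4 37.8] ang 11.0 z 61.2 bgr [32. 46. 74.]
(428, 798, 3)
(141, 244) [ 29.  82. 223.] [0.7 0.6 0.2] [[582. 366.  38.]]
(176, 307) [ 30.  79. 224.] [1.2 0.9 0.5] [[444. 279.  38.]]
(174, 352) [ 85. 156. 173.] [1.  1.  0.8] [[345. 280.  38.]]
(236, 313) [ 15.  96. 179.] [2.3 3.  3.7] [[434. 145.  38.]]
(280, 315) [ 15.  96. 179.] [2.4 3.1 3.8] [[432.  48.  38.]]
(333, 310) [ 14. 137. 221.] [0.8 1.1 0.3] [[444. -67.  38.]]
(370, 357) [ 30. 150. 223.] [0.6 0.6 0.5] [[ 344. -148.   38.]]
```

View pics/crop1.png

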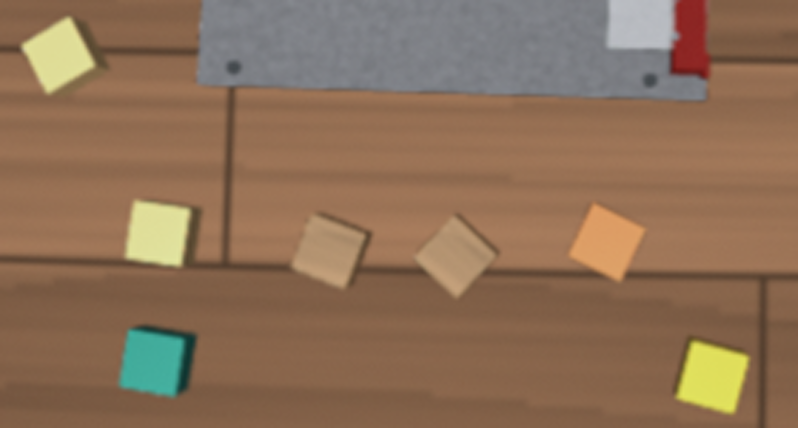

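The enlarged crop agrees with the measurements. All seven are the same size, 46 × 46 × 38 mm. One strong yellow at (370,357) and one turquoise at (174,352) fit the "yellow" and "turquoise" look-alikes. The two brown-grained, two pale and one orange-brown then make exactly five blanks in wood tones. I'll check the pale ones from close up later; the gauge comes first.

Run:
```python
from h import *
d=dict(np.load("top0.npz")); P=pts(d); Z=P[...,2]
w=np.zeros(Z.shape,bool); w[265:335,400:490]=True
m=w&(Z>41)&(Z<65); q=P[m]; 
r=cv2.minAreaRect(q[:,:2].astype(np.float32)); print("gauge rect",r,m.sum())
c=q[:,:2].mean(0); u,s,v=np.linalg.svd(q[:,:2]-c); print(c,v[0],s, "extent",((q[:,:2]-c)@v[0]).min(),((q[:,:2]-c)@v[0]).max())
hsv=cv2.cvtColor(d["image"],cv2.COLOR_BGR2HSV); 
for nm,k in (("green",(hsv[...,0]>45)&(hsv[...,0]<90)&(hsv[...,1]>90)),("red",((hsv[...,0]<8)|(hsv[...,0]>172))&(hsv[...,1]>140))):
    vv,uu=np.nonzero(k&w); print(nm,len(uu),uu.mean(),vv.mean(),plane(d,[[uu.mean(),vv.mean()]],52).round(1))
g=cv2.resize(d["image"][260:340,395:495],None,fx=6,fy=6,interpolation=cv2.INTER_CUBIC)
cv2.imwrite("pics/g.png",g)
# board edges direction
q=P[(Z>13)&(Z<22)&(P[...,0]>540)&(P[...,0]<680)&(P[...,1]>-150)&(P[...,1]<280)]
for lab,sg in (("low",-1),("high",1)):
    ys=np.arange(-120,230,10); e=[ (sg*np.max(sg*q[(abs(q[:,1]-y)<5)][:,0])) for y in ys]; print(lab,np.polyfit(ys,e,1))
```

```text
gauge rect ((468.5751953125, -303.10968017578125), (44.40685272216797, 138.3998260498047), 31.83866310119629) 678
[ 469.31766671 -303.68948227] [-0.51174054  0.85914005] [1053.1281615   205.97675265] extent -68.31132167903797 70.05684164745928
green 3 430.3333333333333 312.6666666666667 [[ 441.1 -276.8   52. ]]
red 30 461.23333333333335 288.6333333333333 [[ 493.4 -345.    52. ]]
low [1.61567668e-02 5.59286917e+02]
high [1.78477265e-02 6.73034852e+02]
```

Call:
play_rows(travel=[[0.0383,-0.0114,0],[0.0383,-0.0114,0],[0.0383,-0.0114,0],[0,0,0],[0,0,0],[0,0,0],[0,0,0],[0,0,0],[0,0,0]], rotation=[[0,0,0],[0,0,0],[0,0,0],[0,0,0.124],[0,0,0.124],[0,0,0.124],[0,0,0.124],[0,0,0.124],[0,0,0.124]], grip=[1,1,1,1,1,1,1,1,1])

```text
clock: 0.9
position: [298.5, 598.6, 230.7]
ee_rot: [0.868, -0.497, 0.0, 0.001]
contact_force: [-0.6, -0.2, 1.0]
gripper_width: 85.3
```

Call:
play_rows(travel=[[0.0363,0.013,0.002],[0.0363,0.013,0.002],[0.0363,0.013,0.002],[0.0363,0.013,0.002],[0.0363,0.013,0.002],[0.0363,0.013,0.002],[0.0363,0.013,0.002],[0.0363,0.013,0.002],[0.0363,0.013,0.002],[0.0363,0.013,0.002],[0.0363,0.013,0.002],[0.0363,0.013,0.002]], rotation=[[0,0,0],[0,0,0],[0,0,0],[0,0,0],[0,0,0],[0,0,0],[0,0,0],[0,0,0],[0,0,0],[0,0,0],[0,0,0],[0,0,0]], grip=[1,1,1,1,1,1,1,1,1,1,1,1])

```text
clock: 1.9
position: [386.9, 142.9, 207.3]
ee_rot: [0.87, -0.494, 0.0, -0.0]
contact_force: [0.9, 0.1, 0.1]
gripper_width: 85.4
```

Call:
play_rows(travel=[[0.0363,0.013,0.002],[0.0363,0.013,0.002],[0.0363,0.013,0.002],[0.0363,0.013,0.002],[0.0363,0.013,0.002],[0.0363,0.013,0.002],[0.0363,0.013,0.002],[0.0363,0.013,0.002],[0.0363,0.013,0.002],[0.0363,0.013,0.002],[0.0363,0.013,0.002],[0,0,0]], rotation=[[0,0,0],[0,0,0],[0,0,0],[0,0,0],[0,0,0],[0,0,0],[0,0,0],[0,0,0],[0,0,0],[0,0,0],[0,0,0],[0,0,0]], grip=[1,1,1,1,1,1,1,1,1,1,1,1])

```text
clock: 2.9
position: [469.2, -276.7, 184.0]
ee_rot: [0.868, -0.497, -0.0, 0.001]
contact_force: [0.3, -0.6, 0.1]
gripper_width: 85.7
```

Run:
```python
from h import *
d=cam("wrist"); np.savez("w1.npz",**d); print(arm.read_state()["position"],arm.read_state()["joints"].round(2),np.array(d["hand_eye"]).round(3).tolist())
cv2.imwrite("pics/w1.png",d["image"])
P=pts(d); Z=P[...,2]; im=d["image"]; hsv=cv2.cvtColor(im,cv2.COLOR_BGR2HSV)
near=(np.hypot(P[...,0]-472,P[...,1]+306)<100)&(d["depth"]>0)
for nm,k in (("green",(hsv[...,0]>45)&(hsv[...,0]<90)&(hsv[...,1]>90)),("red",((hsv[...,0]<8)|(hsv[...,0]>172))&(hsv[...,1]>140))):
    k=k&near&(Z>40); print(nm,k.sum(),np.argwhere(k).mean(0)[::-1].round(),np.median(P[k],0).round(1),P[k].max(0).round(1))
k=near&(Z>50)&(Z<58); q=P[k]; c=q.mean(0);u,s,v=np.linalg.svd(q[:,:2]-c[:2],full_matrices=False); print(k.sum(),c.round(1),v[0],np.percentile((q[:,:2]-c[:2])@v[0],[0,100]))
```

```text
[ 468.35912881 -274.30201305  184.02261285] [-0.23  0.29 -0.26  0.   -1.02  0.76] [[-0.0, -0.964, -0.264, 67.361], [1.0, -0.0, -0.001, 0.411], [0.001, -0.264, 0.964, -141.934], [0.0, 0.0, 0.0, 1.0]]
green 284 [338. 246.] [ 451.  -272.9   56.6] [ 462.9 -264.6   60.3]
red 277 [339. 134.] [ 494.1 -345.8   57.1] [ 507.3 -337.2   60.8]
4187 [ 472.4 -310.1   53.5] [-0.51731576  0.85579461] [-61.50843924  76.77803398]
```

View pics/w1.png

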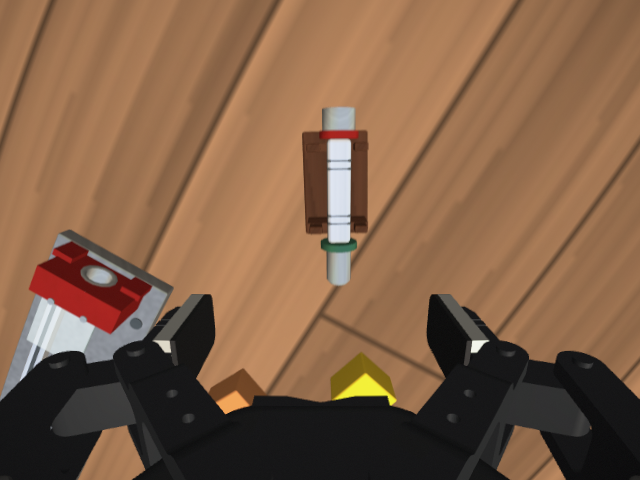

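Run:
```python
from h import *
d=dict(np.load("w1.npz")); P=pts(d); 
a=np.array([-.512,.859]); n=np.array([-.859,-.512]); o=np.array([472.5,-309.4])
r=P[...,:2]-o; x=r@a; y=r@n
for lo,hi in ((11,14),(14,18),(18,22),(22,26),(26,30)):
    for sg in (-1,1):
        k=(abs(x)<22)&(sg*y>lo)&(sg*y<hi)&(d["depth"]>0); print(lo,sg,k.sum(),np.percentile(P[k][:,2],[5,50,95]).round(1))
```

```text
11 -1 1417 [  9.  269.2 278.1]
11 1 1333 [260.8 272.6 279.8]
14 -1 1820 [  9.2 269.5 278.1]
14 1 1923 [  9.2 269.1 278.7]
18 -1 2084 [  9.3 269.8 284.2]
18 1 1292 [  8.9 263.2 272.3]
22 -1 2298 [  9.4 271.2 285.5]
22 1 858 [  8.7 261.  266.7]
26 -1 2203 [  8.5 278.  285.6]
26 1 1181 [  7.3 230.5 262. ]
```

Call:
play_rows(travel=[[0.0162,0.0071,0],[0.0162,0.0071,0],[0,0,0.036],[0,0,0.036],[0,0,0.02],[0,0,0]], rotation=[[0,0,0],[0,0,0],[0,0,0],[0,0,0],[0,0,0],[0,0,0]], grip=[1,1,1,1,0.6,0.6])

```text
clock: 3.45
position: [469.4, -304.3, 88.5]
ee_rot: [0.869, -0.494, -0.005, 0.001]
contact_force: [-0.5, 0.4, -0.8]
gripper_width: 63.8
```

Call:
play_rows(travel=[[0,0,0],[0,0,0]], rotation=[[0,0,0],[0,0,0]], grip=[0.6,0.6])

```text
clock: 3.62
position: [474.3, -306.5, 95.0]
ee_rot: [0.87, -0.494, 0.001, -0.0]
contact_force: [0.0, -0.1, 0.7]
gripper_width: 51.4
```

Call:
play_rows(travel=[[0,0,0.025],[0,0,0]], rotation=[[0,0,0],[0,0,0]], grip=[0.6,0.6])

```text
clock: 3.78
position: [472.3, -305.7, 67.6]
ee_rot: [0.869, -0.494, -0.001, -0.0]
contact_force: [-1.8, 0.4, -0.1]
gripper_width: 51.0
```

Run:
```python
from h import *
for i in range(3):
    d=cam("wrist"); s=arm.read_state(); print(s["clock"],s["position"].round(1),Ro.from_quat(s["ee_rot"]).as_rotvec().round(3),s["joint_vel"].round(3))
P=pts(d); Z=P[...,2]; hsv=cv2.cvtColor(d["image"],cv2.COLOR_BGR2HSV)
near=(np.hypot(P[...,0]-472,P[...,1]+306)<90)&(d["depth"]>0)
for nm,k in (("green",(hsv[...,0]>45)&(hsv[...,0]<90)&(hsv[...,1]>90)),("red",((hsv[...,0]<8)|(hsv[...,0]>172))&(hsv[...,1]>140))):
    k=k&near&(Z>40)&(Z<65); print(nm,k.sum(),P[k].min(0).round(1),P[k].max(0).round(1),np.median(P[k],0))
cv2.imwrite("pics/w2.png",d["image"])
```

```text
3.8333 [ 472.7 -306.1   68.7] [ 2.731e+00 -1.552e+00 -2.000e-03] [-0.003 -0.021  0.031  0.021 -0.008  0.   ]
3.8833 [ 473.5 -306.6   69.6] [ 2.732e+00 -1.552e+00  2.000e-03] [-0.001 -0.012  0.019  0.009  0.006  0.001]
3.9333 [ 474.  -306.8   70.1] [-2.732  1.551 -0.004] [-0.001 -0.005  0.006  0.001  0.006  0.   ]
green 992 [ 437.8 -282.7   40.1] [ 463.3 -265.3   60.3] [ 450.70144243 -274.22389795   54.83832913]
red 886 [ 480.9 -356.3   41.3] [ 507.8 -336.8   60.5] [ 494.56762787 -346.90932665   57.11298164]
```

Call:
play_rows(travel=[[0.0025,0.003,0.01],[0,0,0.016],[0,0,0.016],[0,0,0],[0,0,0],[0,0,0],[0,0,0],[0,0,0],[0,0,0],[0,0,0],[0,0,0]], rotation=[[0,0,0],[0,0,0],[0,0,0],[0,0,0],[0,0,0],[0,0,0],[0,0,0],[0,0,0],[0,0,0],[0,0,0],[0,0,0]], grip=[0.6,0.6,0.6,0.6,0.6,0,0,0,0,0,0])

```text
clock: 4.85
position: [472.5, -310.6, 27.6]
ee_rot: [0.87, -0.494, 0.001, -0.0]
contact_force: [-1.3, 0.9, 6.8]
gripper_width: 17.1
```

Call:
play_rows(travel=[[0,0,-0.015],[0,0,-0.025],[0,0,-0.02],[-0.017,-0.035,0],[-0.017,-0.035,0],[-0.017,-0.035,0],[-0.017,-0.035,0],[0,0,0],[0,0,0],[0,0,0]], rotation=[[0,0,0],[0,0,0],[0,0,0],[0,0,0],[0,0,0],[0,0,0],[0,0,0],[0,0,0],[0,0,0],[0,0,0]], grip=[0,0,0,0,0,0,0,0,0,0])

```text
clock: 5.68
position: [556.3, -179.8, 85.5]
ee_rot: [0.869, -0.494, -0.001, 0.0]
contact_force: [0.0, -0.8, -3.0]
gripper_width: 17.3
```

Call:
play_rows(travel=[[0.028,-0.005,0],[0.028,-0.005,0],[0.028,-0.005,0],[0,0,0],[0,0,0],[0,0,0],[0,0,0],[0,0,0],[0,0,0],[0,0,0],[0,0,0],[0,0,0]], rotation=[[0,0,0],[0,0,0],[0,0,0],[0,0,0.111],[0,0,0.111],[0,0,0.111],[0,0,0.111],[0,0,0.111],[0,0,0],[0,0,0],[0,0,0],[0,0,0]], grip=[0,0,0,0,0,0,0,0,0,0,0,0])

```text
clock: 6.68
position: [612.6, -245.1, 86.2]
ee_rot: [-0.701, 0.713, 0.0, -0.0]
contact_force: [0.7, 0.5, -2.1]
gripper_width: 16.8
```

Run:
```python
from h import *
d=cam("wrist"); np.savez("w3.npz",**d); s=arm.read_state(); print(s["position"].round(1),Ro.from_quat(s["ee_rot"]).as_matrix().round(3).tolist(),s["contact_force"])
cv2.imwrite("pics/w3.png",d["image"])
```

```text
[ 612.8 -245.    86.2] [[-0.017, -1.0, -0.0], [-1.0, 0.017, 0.0], [-0.0, 0.0, -1.0]] [ 0.38838509 -0.13290345 -2.2530669 ]
```

View pics/w3.png

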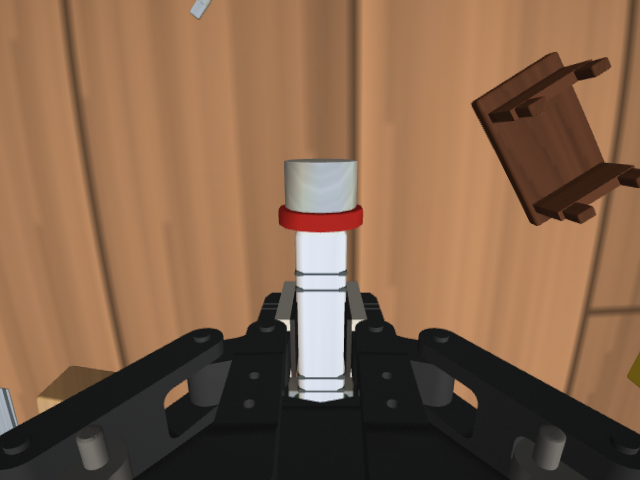

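Run:
```python
from h import *
d=cam("side"); t=cam("top"); np.savez("s1.npz",**d); np.savez("t1.npz",**t)
w=dict(np.load("w1.npz"))
a=cv2.resize(w["image"][220:340,20:180],None,fx=2.5,fy=2.5,interpolation=cv2.INTER_CUBIC)
u,v=proj(d,[[612.8,-190,90]])[0].astype(int); print(u,v)
b=cv2.resize(d["image"][v-75:v+75,u-100:u+100],None,fx=4,fy=4,interpolation=cv2.INTER_CUBIC)
b=b[:,:800]; c=np.zeros((600,800,3),np.uint8); c[:]=b[:600]
cv2.imwrite("pics/b.png",c); cv2.imwrite("pics/a.png",a); print(u-100,v-75)
```

```text
371 268
271 193
```

View pics/b.png

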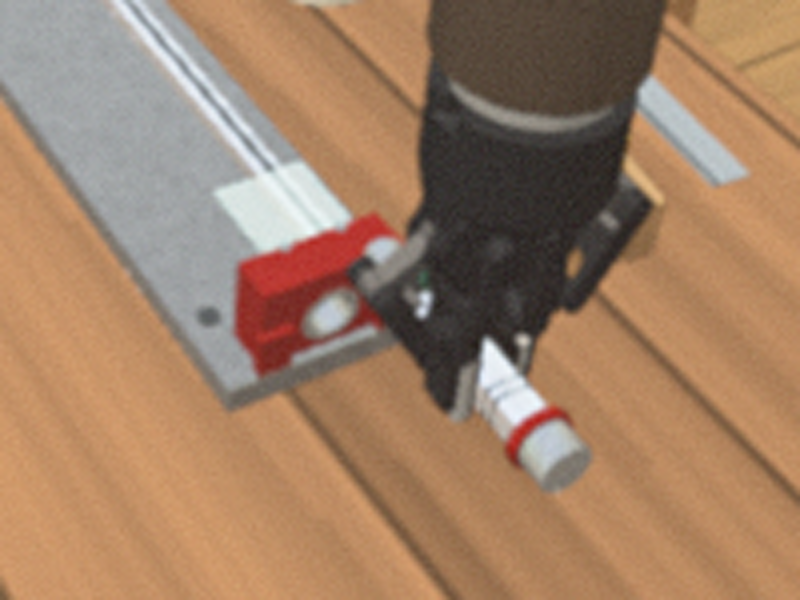

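View pics/a.png

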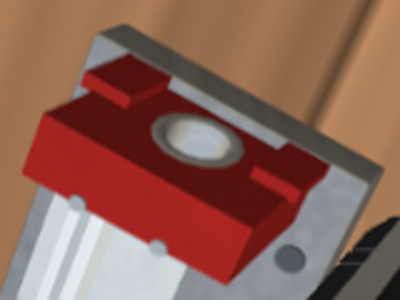

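Run:
```python
from h import *
def ell(d,c,r):
    u,v=map(int,c); im=d["image"][v-r:v+r,u-r:u+r]; im=cv2.resize(im,None,fx=4,fy=4,interpolation=cv2.INTER_CUBIC)
    h=cv2.cvtColor(im,cv2.COLOR_BGR2HSV); m=((h[...,1]<110)).astype(np.uint8)
    cs,_=cv2.findContours(m,cv2.RETR_EXTERNAL,cv2.CHAIN_APPROX_NONE)
    k=[x for x in cs if cv2.pointPolygonTest(x,(4.*r,4.*r),False)>0][0]; e=cv2.fitEllipse(k); print(e)
    return np.array([(e[0][0]+.5)/4-.5+u-r,(e[0][1]+.5)/4-.5+v-r])
w=dict(np.load("w1.npz")); s=dict(np.load("s1.npz")); t=dict(np.load("t1.npz"))
ea=ell(w,(99,276),22); es=ell(s,(354,271),9); print(ea,es)
def tri(L):
    A=np.zeros((3,3));b=np.zeros(3)
    for c,v in L:
        v=v[0]/np.linalg.norm(v[0]); M=np.eye(3)-np.outer(v,v); A+=M; b+=M@c
    X=np.linalg.solve(A,b); print(X.round(1),[np.linalg.norm((np.eye(3)-np.outer(v[0],v[0])/(v[0]@v[0]))@(X-c)).round(2) for c,v in L])
tri([ray(w,[ea]),ray(s,[es])]); print("w at z37",plane(w,[ea],37),"s at z37",plane(s,[es],37))
# depth around mouth ring / outer face from wrist and side
P=pts(w); h=cv2.cvtColor(w["image"],cv2.COLOR_BGR2HSV)
k=((h[...,0]<8)|(h[...,0]>172))&(h[...,1]>150)&(P[...,0]>560)&(P[...,0]<660)&(P[...,2]<62)&(P[...,2]>24)&(w["depth"]>0)
print("face",k.sum(),np.polyfit(P[k][:,0],P[k][:,1],1))
q=P[((h[...,0]<8)|(h[...,0]>172))&(h[...,1]>150)&(P[...,2]>63)&(P[...,2]<70)&(P[...,0]>540)]; print("top face",cv2.minAreaRect(q[:,:2].astype(np.float32)))
# fence from top: bright ridge z~30
P=pts(t); q=P[(P[...,2]>26)&(P[...,2]<34)&(P[...,0]>600)&(P[...,0]<680)&(P[...,1]>-30)&(P[...,1]<250)]
ys=np.arange(-20,240,10); 
e=[q[abs(q[:,1]-y)<6][:,0] for y in ys]; print("fence lo",np.polyfit(ys,[x.min() for x in e],1),"hi",np.polyfit(ys,[x.max() for x in e],1))
```

```text
((87.48587799072266, 88.27759552001953), (77.86781311035156, 152.32223510742188), 106.0400619506836)
((43.03743362426758, 40.195350646972656), (62.97154235839844, 78.10093688964844), 36.571937561035156)
[ 98.4964695  275.69439888] [355.38435841 271.67383766]
[ 616.6 -137.5   32.8] [np.float64(1.26), np.float64(1.26)]
w at z37 [[ 614.72183165 -138.90537861   37.        ]] s at z37 [[ 614.31469223 -142.13239062   37.        ]]
face 2298 [-8.03929814e-02 -9.05201796e+01]
top face ((614.8275756835938, -127.65583801269531), (26.644060134887695, 76.74515533447266), 89.05941009521484)
fence lo [1.79654970e-02 6.39006295e+02] hi [1.87571529e-02 6.51966537e+02]
```

Call:
play_rows(travel=[[0,0.0007,0.03],[0,0,0.0366],[0,0,0],[0,0,0],[-0.012,0,0],[-0.012,0,0],[0,0,0],[0,0,0],[0,0,0]], rotation=[[0,0,0],[0,0,0],[0,0,0],[0,0,0],[0,0,0],[0,0,0],[0,0,0],[0,0,0],[0,0,0]], grip=[0,0,0,0,0,0,0,0,0])

```text
clock: 7.58
position: [613.7, -220.2, 21.3]
ee_rot: [-0.701, 0.713, -0.001, 0.001]
contact_force: [-0.3, -0.8, -3.1]
gripper_width: 16.6
```

Call:
play_rows(travel=[[-0.004,0,0],[-0.003,0,0],[0,0,0],[0,0,0],[0,0,0]], rotation=[[0,0,0],[0,0,0],[0,0,0],[0,0,0],[0,0,0]], grip=[0,0,0,0,0])

```text
clock: 8.0
position: [612.9, -213.8, 19.7]
ee_rot: [-0.701, 0.713, 0.0, -0.0]
contact_force: [0.1, -1.7, -1.6]
gripper_width: 16.9
```

Call:
play_rows(travel=[[-0.003,0,0],[-0.003,0,0],[0,0,0],[0,0,0]], rotation=[[0,0,0],[0,0,0],[0,0,0],[0,0,0]], grip=[0,0,0,0])

```text
clock: 8.33
position: [613.1, -207.5, 19.7]
ee_rot: [-0.701, 0.713, 0.0, -0.0]
contact_force: [0.6, -0.1, -2.6]
gripper_width: 16.9
```

Call:
play_rows(travel=[[-0.004,0,0],[-0.004,0,0],[0,0,0],[0,0,0]], rotation=[[0,0,0],[0,0,0],[0,0,0],[0,0,0]], grip=[0,0,0,0])

```text
clock: 8.67
position: [613.2, -199.4, 19.8]
ee_rot: [-0.701, 0.713, -0.0, -0.0]
contact_force: [-0.6, 0.9, -3.1]
gripper_width: 16.7
```

Call:
play_rows(travel=[[-0.003,0,0],[-0.003,0,0],[-0.003,0,0],[0,0,0],[0,0,0]], rotation=[[0,0,0],[0,0,0],[0,0,0],[0,0,0],[0,0,0]], grip=[0,0,0,0,0])

```text
clock: 9.08
position: [613.4, -190.4, 19.8]
ee_rot: [-0.701, 0.713, -0.0, 0.0]
contact_force: [0.6, -0.1, -1.8]
gripper_width: 17.1
```

Free entry so far. Collar contact is expected near y ≈ -185.5.

Call:
play_rows(travel=[[-0.002,0,0],[-0.0015,0,0],[0,0,0],[0,0,0]], rotation=[[0,0,0],[0,0,0],[0,0,0],[0,0,0]], grip=[0,0,0,0])

```text
clock: 9.42
position: [613.5, -187.2, 19.7]
ee_rot: [-0.701, 0.713, -0.0, 0.0]
contact_force: [-0.6, -0.2, -2.1]
gripper_width: 17.0
```

Call:
play_rows(travel=[[-0.001,0,0],[-0.0005,0,0],[0,0,0],[0,0,0]], rotation=[[0,0,0],[0,0,0],[0,0,0],[0,0,0]], grip=[0,0,0,0])

```text
clock: 9.75
position: [613.4, -186.5, 19.8]
ee_rot: [-0.701, 0.714, -0.0, -0.0]
contact_force: [0.6, -5.7, -2.3]
gripper_width: 16.9
```

Call:
play_rows(travel=[[-0.001,0,0],[0,0,0],[0,0,0]], rotation=[[0,0,0],[0,0,0],[0,0,0]], grip=[0,0,0])

```text
clock: 10.0
position: [613.4, -186.5, 19.8]
ee_rot: [-0.701, 0.714, -0.001, -0.001]
contact_force: [-0.5, -9.3, -3.0]
gripper_width: 16.8
```

Call:
play_rows(travel=[[0.01,0,0],[0.02,0,0],[0.02,0,0],[0.02,0,0],[0,0,-0.02],[0,0,-0.02],[0,0,0],[0,0,0],[0,0,0],[0,0,0],[0,0,0],[0,0,0]], rotation=[[0,0,0],[0,0,0],[0,0,0],[0,0,0],[0,0,0],[0,0,0],[0,0,0],[0,0,0.1208],[0,0,0.1208],[0,0,0.1208],[0,0,0.1208],[0,0,0.1208]], grip=[0,0,0,0,0,0,0,0,0,0,0,0])

```text
clock: 11.0
position: [611.8, -254.0, 58.8]
ee_rot: [-0.454, 0.891, 0.001, -0.0]
contact_force: [0.4, -0.3, -2.8]
gripper_width: 17.0
```

Call:
play_rows(travel=[[0,0,0],[0,0,0],[0,0,0],[0,0,0],[0,0,0],[0,0,0],[0,0,0],[0,0,0],[0,0,0],[0,0,0],[0,0,0],[0,0,0]], rotation=[[0,0,0.1208],[0,0,0.1208],[0,0,0.1208],[0,0,0.1208],[0,0,0.1208],[0,0,0.1208],[0,0,0.1208],[0,0,0.1208],[0,0,0.1208],[0,0,0.1208],[0,0,0.1208],[0,0,0.1208]], grip=[0,0,0,0,0,0,0,0,0,0,0,0])

```text
clock: 12.0
position: [611.8, -254.0, 58.7]
ee_rot: [0.251, 0.968, 0.0, -0.001]
contact_force: [-0.2, -0.1, -1.7]
gripper_width: 17.0
```

Call:
play_rows(travel=[[0,0,0],[0,0,0],[0,0,0],[0,0,0],[0,0,0],[0,0,0],[0,0,0],[0,0,0],[0,0,0],[0,0,0],[0,0,0],[0,0,0]], rotation=[[0,0,0.1208],[0,0,0.1208],[0,0,0.1208],[0,0,0.1208],[0,0,0.1208],[0,0,0.1208],[0,0,0.1208],[0,0,0.1208],[0,0,0.1208],[0,0,0],[0,0,0],[0,0,0]], grip=[0,0,0,0,0,0,0,0,0,0,0,0])

```text
clock: 13.0
position: [612.1, -254.4, 59.3]
ee_rot: [0.712, 0.702, -0.0, -0.0]
contact_force: [0.3, 0.8, -1.3]
gripper_width: 17.3
```

Call:
play_rows(travel=[[0,0,0.02],[0,0,0.0195],[0,0,0],[0.02,0,0],[0.016,0,0],[0.01,0,0],[0,0,0],[0,0,0],[0,0,0]], rotation=[[0,0,0.004],[0,0,0],[0,0,0],[0,0,0],[0,0,0],[0,0,0],[0,0,0],[0,0,0],[0,0,0]], grip=[0,0,0,0,0,0,0,0,0])

```text
clock: 13.75
position: [613.5, -209.1, 20.7]
ee_rot: [0.714, 0.7, 0.0, 0.0]
contact_force: [-0.7, 0.7, -2.8]
gripper_width: 17.2
```

Call:
play_rows(travel=[[0.002,0,0],[0.0015,0,0],[0,0,0],[0,0,0]], rotation=[[0,0,0],[0,0,0],[0,0,0],[0,0,0]], grip=[0,0,0,0])

```text
clock: 14.08
position: [613.2, -205.5, 20.2]
ee_rot: [0.715, 0.699, -0.0, -0.0]
contact_force: [-0.2, 0.7, -1.3]
gripper_width: 17.1
```

Call:
play_rows(travel=[[0.0015,0,0.0003],[0.0015,0,0],[0,0,0],[0,0,0]], rotation=[[0,0,-0.003],[0,0,0],[0,0,0],[0,0,0]], grip=[0,0,0,0])

```text
clock: 14.42
position: [613.3, -202.1, 19.9]
ee_rot: [0.713, 0.701, -0.0, -0.0]
contact_force: [0.7, 0.7, -1.9]
gripper_width: 16.9
```

Call:
play_rows(travel=[[0.001,0,0],[0,0,0],[0,0,0]], rotation=[[0,0,0],[0,0,0],[0,0,0]], grip=[0,0,0])

```text
clock: 14.67
position: [613.3, -201.1, 19.9]
ee_rot: [0.713, 0.701, -0.0, -0.0]
contact_force: [-0.2, -1.0, -2.1]
gripper_width: 17.0
```

Call:
play_rows(travel=[[0.001,0,0],[0.001,0,0],[0,0,0],[0,0,0]], rotation=[[0,0,0],[0,0,0],[0,0,0],[0,0,0]], grip=[0,0,0,0])

```text
clock: 15.0
position: [613.4, -199.8, 20.0]
ee_rot: [0.714, 0.701, -0.0, 0.0]
contact_force: [0.8, -3.4, -2.3]
gripper_width: 17.3
```

Call:
play_rows(travel=[[0.001,0,0],[0,0,0],[0,0,0],[0,0,0]], rotation=[[0,0,0],[0,0,0],[0,0,0],[0,0,0]], grip=[0,0,0,0])

```text
clock: 15.33
position: [613.4, -199.7, 20.0]
ee_rot: [0.714, 0.701, -0.0, 0.0]
contact_force: [0.9, -6.8, -3.0]
gripper_width: 16.7
```

Call:
play_rows(travel=[[0.001,0,0],[0.0005,0,0],[0,0,0],[0,0,0],[0,0,0],[0,0,0],[0,0,0]], rotation=[[0,0,0],[0,0,0],[0,0,0],[0,0,0],[0,0,0],[0,0,0],[0,0,0]], grip=[0,0,0,0,0,0,0])

```text
clock: 15.92
position: [613.4, -199.7, 20.1]
ee_rot: [0.713, 0.701, -0.0, 0.001]
contact_force: [0.6, -11.0, -4.0]
gripper_width: 17.1
```

Call:
play_rows(travel=[[-0.01,0,0],[-0.025,0,0],[-0.025,0,0],[0,0,-0.035],[0,0,-0.035],[-0.0128,-0.0351,0],[-0.0128,-0.0351,0],[-0.0128,-0.0351,0],[-0.0128,-0.0351,0],[0,0,0]], rotation=[[0,0,0],[0,0,0],[0,0,0],[0,0,0],[0,0,0],[0,0,0],[0,0,0],[0,0,0],[0,0,0],[0,0,0]], grip=[0,0,0,0,0,0,0,0,0,0])

```text
clock: 16.75
position: [463.6, -305.8, 89.3]
ee_rot: [0.715, 0.699, -0.0, -0.004]
contact_force: [-0.3, 0.4, -2.8]
gripper_width: 17.3
```

Call:
play_rows(travel=[[0,0,0],[0,0,0],[0,0,0],[0,0,0],[0,0,0],[0,0,0],[0,0,0],[0,0,0]], rotation=[[0,0,-0.1106],[0,0,-0.1106],[0,0,-0.1106],[0,0,-0.1106],[0,0,-0.1106],[0,0,0],[0,0,0],[0,0,0]], grip=[0,0,0,0,0,0,0,0])

```text
clock: 17.42
position: [471.1, -305.8, 89.8]
ee_rot: [0.496, 0.868, 0.001, -0.0]
contact_force: [-0.2, -0.5, -2.8]
gripper_width: 17.0
```

Call:
play_rows(travel=[[-0.0022,-0.0013,0.025],[0,0,0.025],[0,0,0.008],[0,0,0.004],[0,0,0],[0,0,0],[0,0,0]], rotation=[[0,0,0],[0,0,0],[0,0,0],[0,0,0],[0,0,0],[0,0,0],[0,0,0]], grip=[0,0,0,0,0,0,0])

```text
clock: 18.0
position: [471.8, -308.6, 28.5]
ee_rot: [0.495, 0.869, 0.001, 0.001]
contact_force: [-0.5, 0.3, -2.4]
gripper_width: 16.4
```

Call:
play_rows(travel=[[0,0,0.001],[0,0,0],[0,0,0],[0,0,0],[0,0,0],[0,0,0],[0,0,0],[0,0,-0.02],[0,0,-0.03],[0,0,-0.04],[0,0,-0.03]], rotation=[[0,0,0],[0,0,0],[0,0,0],[0,0,0],[0,0,0],[0,0,0],[0,0,0],[0,0,0],[0,0,0],[0,0,0],[0,0,0]], grip=[0,0,0.6,0.6,0.6,0.6,0.6,0.6,0.6,0.6,0.6])

```text
clock: 18.92
position: [471.5, -308.9, 149.3]
ee_rot: [0.495, 0.869, 0.0, 0.001]
contact_force: [0.2, -0.8, 0.4]
gripper_width: 51.1
```

```bash
cat >> h.py <<'E'
def blocks(d):
    P=pts(d); Z=P[...,2]; out=[]
    m=((Z>30)&(Z<46)&(d["depth"]>0)).astype(np.uint8)
    n,l,st,c=cv2.connectedComponentsWithStats(m,connectivity=4)
    for i in range(1,n):
        if 300<st[i,4]<520:
            k=l==i; r=cv2.minAreaRect(P[k][:,:2].astype(np.float32))
            out.append((np.array(r[0]),r[1],r[2],d["image"][k].mean(0).round())); print(c[i].round(),"ctr",np.round(r[0],1),"size",np.round(r[1],1),"ang",round(r[2],1),d["image"][k].mean(0).round())
    return out
E
python3 - <<'E'
from h import *
t=cam("top"); s=cam("side"); blocks(t)
g=cv2.resize(s["image"][320:430,270:400],None,fx=3,fy=3); cv2.imwrite("pics/g2.png",g)
st=arm.read_state();print(st["position"],st["joints"].round(2))
q=pts(t); k=(np.hypot(q[...,0]-472,q[...,1]+309)<85)&(q[...,2]>41)&(q[...,2]<65); print(k.sum(),cv2.minAreaRect(q[k][:,:2].astype(np.float32)),np.median(q[k],0))
cv2.imwrite("pics/g3.png",cv2.resize(np.hstack([t["image"][250:350,390:500]]),None,fx=4,fy=4))
E
```

```text
[141. 244.] ctr [582.9 368.8] size [47.9 47.8] ang 30.6 [136. 201. 207.]
[175. 306.] ctr [445.2 281.4] size [48.7 47.2] ang 83.5 [139. 203. 207.]
[333. 310.] ctr [445.2 -66. ] size [45.8 45.8] ang 64.3 [ 96. 148. 209.]
[235. 312.] ctr [434.6 147.9] size [46.8 44.9] ang 70.2 [106. 140. 172.]
[279. 315.] ctr [432.5  49.5] size [46.2 46.6] ang 46.6 [106. 139. 171.]
[173. 351.] ctr [346.5 283.7] size [50.2 46. ] ang 81.7 [142. 158.  63.]
[ 474.52256113 -310.13599145  152.98693459] [-0.29  0.35 -0.26  0.   -0.95 -2.31]
48 ((442.64794921875, -281.6785888671875), (13.146950721740723, 26.18670082092285), 0.26447200775146484) [ 442.66786427 -277.09576898   53.84074581]
```

View pics/g2.png

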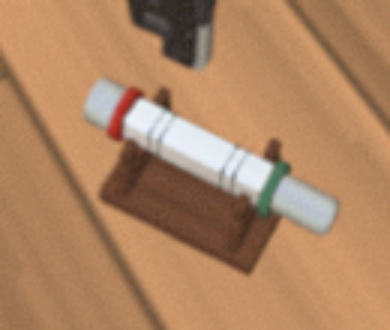

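Call:
play_rows(travel=[[0.0375,0.0165,0],[0.0375,0.0165,0],[0.0375,0.0165,0],[0.0375,0.0165,0],[0.0375,0.0165,0],[0.0375,0.0165,0],[0,0,0.003],[0,0,0.003],[0,0,0.003],[0,0,0.003],[0,0,0.003],[0,0,0.003]], rotation=[[0,0,0],[0,0,0],[0,0,0],[0,0,0],[0,0,0],[0,0,0],[0,0,-0.12],[0,0,-0.12],[0,0,-0.12],[0,0,-0.12],[0,0,-0.12],[0,0,-0.12]], grip=[1,1,1,1,1,1,1,1,1,1,1,1])

```text
clock: 20.02
position: [441.0, -64.4, 128.4]
ee_rot: [0.154, 0.988, 0.0, -0.0]
contact_force: [0.3, -0.6, -0.2]
gripper_width: 85.7
```

Call:
play_rows(travel=[[0,0,0.003],[0,0,0.003],[0,0,0.003],[0,0,0.003],[0,0,0.003],[0,0,0.003],[0,0,0.003],[0,0,0.003],[0,0,0.003],[0,0,0.003],[0,0,0.003],[0,0,0.003]], rotation=[[0,0,-0.12],[0,0,-0.12],[0,0,-0.12],[0,0,-0.12],[0,0,-0.12],[0,0,-0.12],[0,0,-0.12],[0,0,-0.12],[0,0,-0.12],[0,0,-0.12],[0,0,-0.12],[0,0,-0.12]], grip=[1,1,1,1,1,1,1,1,1,1,1,1])

```text
clock: 21.02
position: [440.9, -64.6, 92.4]
ee_rot: [-0.536, 0.844, 0.001, -0.0]
contact_force: [-1.5, 0.4, 0.8]
gripper_width: 85.5
```

Call:
play_rows(travel=[[0,0,0],[0,0,0]], rotation=[[0,0,0],[0,0,0]], grip=[1,1])

```text
clock: 21.18
position: [441.0, -64.5, 92.6]
ee_rot: [-0.532, 0.847, 0.001, -0.0]
contact_force: [-0.4, 0.5, 0.1]
gripper_width: 85.3
```

```bash
cat > go.py <<'E'
# go.py X Y YAWdeg [Z] : tool-frame shift (mm) needed from here; blank candidates by the wrist cam
from h import *
import sys
def need(x,y,yaw,z=None):
    s=arm.read_state(); R=Ro.from_quat(s["ee_rot"]).as_matrix(); p=s["position"]; z=p[2] if z is None else z
    cy=np.degrees(np.arctan2(R[1,0],R[0,0])); dr=-np.radians((yaw-cy+180)%360-180)
    print("pos",p.round(1),"yaw",cy.round(1),"tool shift mm",(R.T@(np.array([x,y,z])-p)).round(1),"rz",dr.round(3),"j6",s["joints"][5].round(2))
def jig(x,y,O=(637.7,-114.2),a=0.0175): return O[0]+x+a*y, O[1]-a*x+y
def wblock(x,y):
    d=cam("wrist"); P=pts(d); k=(d["depth"]>0)&(P[...,2]>33)&(P[...,2]<43)&(np.hypot(P[...,0]-x,P[...,1]-y)<60)
    r=cv2.minAreaRect(P[k][:,:2].astype(np.float32)); print("wrist",k.sum(),np.round(r[0],1),np.round(r[1],1),round(r[2],1),d["image"][k].mean(0).round()); return d
if __name__=="__main__":
    a=list(map(float,sys.argv[1:])); need(*a)
E
python3 go.py 445.2 -66 -115.7
```

```text
pos [441.  -64.5  92.6] yaw -115.7 tool shift mm [-0.5 -4.4 -0. ] rz -0.001 j6 -0.67
```

Call:
play_rows(travel=[[-0.0005,-0.0044,0.025],[0,0,0.03],[0,0,0.0226],[0,0,0],[0,0,0],[0,0,0],[0,0,0],[0,0,0],[0,0,0],[0,0,0],[0,0,0]], rotation=[[0,0,0],[0,0,0],[0,0,0],[0,0,0],[0,0,0],[0,0,0],[0,0,0],[0,0,0],[0,0,0],[0,0,0],[0,0,0]], grip=[1,1,1,0.3,0.3,0.3,0.3,0.3,0.3,0.3,0.3])

```text
clock: 22.1
position: [447.0, -65.5, 17.1]
ee_rot: [-0.533, 0.846, -0.0, 0.002]
contact_force: [-0.5, 0.8, 7.7]
gripper_width: 44.6
```

Run:
```python
from go import *
print(arm.read_state()["contact_force"],arm.read_state()["gripper_width"]); need(*jig(-23,90),-91,33)
for i in range(5): print(np.round(jig(-23,90+48*i),1))
```

```text
[-0.49106902  0.80838474  7.74423014] 44.565288744252385
pos [447.  -65.5  17.1] yaw -115.5 tool shift mm [-110.7 -134.8  -15.2] rz -0.428 j6 -0.66
[616.3 -23.8]
[617.1  24.2]
[618.   72.2]
[618.8 120.2]
[619.6 168.2]
```

Call:
play_rows(travel=[[0,0,-0.035],[0,0,-0.035],[-0.0221,-0.027,0],[-0.0221,-0.027,0],[-0.0221,-0.027,0],[-0.0221,-0.027,0],[-0.0221,-0.024,0],[0,0,0],[0,0,0],[0,0,0],[0,0,0],[0,0,0]], rotation=[[0,0,0],[0,0,0],[0,0,0],[0,0,0],[0,0,0],[0,0,0],[0,0,0],[0,0,-0.107],[0,0,-0.107],[0,0,-0.107],[0,0,-0.107],[0,0,0]], grip=[0.3,0.3,0.3,0.3,0.3,0.3,0.3,0.3,0.3,0.3,0.3,0.3])

```text
clock: 23.1
position: [612.2, -23.1, 85.8]
ee_rot: [-0.701, 0.713, 0.0, 0.001]
contact_force: [0.3, 0.4, -0.4]
gripper_width: 44.8
```

Run:
```python
from go import *
cam("top"); print(arm.read_state()["gripper_width"]); need(*jig(-27,90),-91,39)
```

```text
44.52599527540164
pos [612.1 -23.2  85.8] yaw -91.2 tool shift mm [ 0.6 -0.1 46.8] rz -0.003 j6 -0.25
```

Call:
play_rows(travel=[[0,0,0.025],[0,0,0.0218],[0,0,0.002],[0,0,0],[0,0,0]], rotation=[[0,0,-0.003],[0,0,0],[0,0,0],[0,0,0],[0,0,0]], grip=[0.3,0.3,0.3,0.3,0.3])

```text
clock: 23.57
position: [612.5, -23.1, 37.4]
ee_rot: [-0.701, 0.713, 0.0, 0.0]
contact_force: [-0.3, -0.6, -0.7]
gripper_width: 44.9
```

Call:
play_rows(travel=[[0,0,0.001],[0,0,0.001],[0,0,0],[0,0,0]], rotation=[[0,0,0],[0,0,0],[0,0,0],[0,0,0]], grip=[0.3,0.3,0.3,0.3])

```text
clock: 23.9
position: [612.4, -23.1, 35.1]
ee_rot: [-0.702, 0.713, 0.0, 0.001]
contact_force: [-0.7, 0.4, -0.7]
gripper_width: 45.2
```

Call:
play_rows(travel=[[0,0,0.001],[0,0,0.001],[0,0,0],[0,0,0]], rotation=[[0,0,0],[0,0,0],[0,0,0],[0,0,0]], grip=[0.3,0.3,0.3,0.3])

```text
clock: 24.23
position: [612.6, -23.1, 34.5]
ee_rot: [-0.702, 0.712, -0.0, 0.001]
contact_force: [-2.4, -0.1, 8.1]
gripper_width: 44.6
```

Call:
play_rows(travel=[[0,-0.002,0],[0,-0.0015,0],[0,0,0],[0,0,0]], rotation=[[0,0,0],[0,0,0],[0,0,0],[0,0,0]], grip=[0.3,0.3,0.3,0.3])

```text
clock: 24.57
position: [614.3, -23.4, 34.5]
ee_rot: [-0.702, 0.712, 0.001, -0.001]
contact_force: [-5.9, 1.1, 11.4]
gripper_width: 44.7
```

Call:
play_rows(travel=[[0,0,-0.0015],[0,-0.001,0],[0,0,0],[0,0,0]], rotation=[[0,0,0],[0,0,0],[0,0,0],[0,0,0]], grip=[0.3,0.3,0.3,0.3])

```text
clock: 24.9
position: [616.2, -23.2, 34.5]
ee_rot: [-0.702, 0.713, 0.001, -0.0]
contact_force: [-2.6, 0.7, 6.5]
gripper_width: 45.2
```

Call:
play_rows(travel=[[0,-0.001,0],[0,0,0],[0,0,0]], rotation=[[0,0,0],[0,0,0],[0,0,0]], grip=[0.3,0.3,0.3])

```text
clock: 25.15
position: [616.3, -23.2, 34.5]
ee_rot: [-0.702, 0.713, 0.002, -0.001]
contact_force: [-5.3, 1.7, 6.3]
gripper_width: 45.0
```

Call:
play_rows(travel=[[0,0,0],[0,0,0],[0,0,0],[0,0,-0.03],[0,0,-0.035],[-0.0116,0.0308,0],[-0.0116,0.0308,0],[-0.0116,0.0308,0],[-0.0116,0.0308,0],[-0.0116,0.0308,0],[-0.0116,0.0308,0],[0,0,0]], rotation=[[0,0,0],[0,0,0],[0,0,0],[0,0,0],[0,0,0],[0,0,0],[0,0,0],[0,0,0],[0,0,0],[0,0,0],[0,0,0],[0,0,0]], grip=[0.75,0.75,0.75,0.75,0.75,0.75,1,1,1,1,1,1])

```text
clock: 26.15
position: [428.7, 49.0, 98.8]
ee_rot: [-0.702, 0.712, 0.002, -0.001]
contact_force: [-0.1, -0.0, 0.2]
gripper_width: 85.0
```

Call:
play_rows(travel=[[0,0,0],[0,0,0],[0,0,0],[0,0,0],[0,0,0],[0,0,0],[0,0,0]], rotation=[[0,0,0.121],[0,0,0.121],[0,0,0.121],[0,0,0.121],[0,0,0.121],[0,0,0.121],[0,0,0]], grip=[1,1,1,1,1,1,1])

```text
clock: 26.73
position: [434.8, 49.3, 99.3]
ee_rot: [-0.402, 0.916, 0.0, 0.001]
contact_force: [-0.6, 0.2, 0.1]
gripper_width: 85.3
```

Run:
```python
from go import *
blocks(cam("top")); d=wblock(432.5,49.5); cv2.imwrite("pics/w4.png",d["image"]); need(432.5,49.5,-133,15)
```

```text
[141. 244.] ctr [582.7 368.6] size [48.7 47.3] ang 32.7 [140. 205. 211.]
[175. 306.] ctr [445.3 281.9] size [49.7 46.8] ang 83.7 [143. 208. 211.]
[369. 357.] ctr [ 344.2 -147.4] size [47.  47.1] ang 75.0 [ 86. 209. 212.]
wrist 5627 [433.7  48.8] [45.9 46.3] 48.3 [115. 159. 197.]
pos [434.6  49.2  99.3] yaw -132.3 tool shift mm [ 1.3  1.7 84.3] rz 0.012 j6 -1.22
```

Call:
play_rows(travel=[[0.0007,0.001,0.03],[0,0,0.03],[0,0,0.024],[0,0,0],[0,0,0],[0,0,0],[0,0,0],[0,0,0],[0,0,0],[0,0,-0.035],[0,0,-0.035],[0,0,0]], rotation=[[0,0,0.01],[0,0,0],[0,0,0],[0,0,0],[0,0,0],[0,0,0],[0,0,0],[0,0,0],[0,0,0],[0,0,0],[0,0,0],[0,0,0]], grip=[1,1,1,0.3,0.3,0.3,0.3,0.3,0.3,0.3,0.3,0.3])

```text
clock: 27.83
position: [437.0, 51.0, 91.2]
ee_rot: [-0.399, 0.917, 0.0, 0.007]
contact_force: [0.9, 0.6, -0.4]
gripper_width: 45.0
```

Run:
```python
from go import *
print(arm.read_state()["gripper_width"]); need(*jig(-26,138),-91)
```

```text
45.02798003268011
pos [437.   51.   91.2] yaw -132.9 tool shift mm [-101.  -147.9    2.1] rz -0.731 j6 -1.24
```

Call:
play_rows(travel=[[-0.0202,-0.0296,0],[-0.0202,-0.0296,0],[-0.0202,-0.0296,0],[-0.0202,-0.0296,0],[-0.0202,-0.0296,0],[0,0,0],[0,0,0],[0,0,0],[0,0,0],[0,0,0],[0,0,0],[0,0,0]], rotation=[[0,0,0],[0,0,0],[0,0,0],[0,0,0],[0,0,0],[0,0,-0.1218],[0,0,-0.1218],[0,0,-0.1218],[0,0,-0.1218],[0,0,-0.1218],[0,0,-0.1218],[0,0,0]], grip=[0.3,0.3,0.3,0.3,0.3,0.3,0.3,0.3,0.3,0.3,0.3,0.3])

```text
clock: 28.83
position: [609.8, 22.1, 85.5]
ee_rot: [-0.701, 0.714, 0.0, 0.001]
contact_force: [0.5, -0.7, -1.2]
gripper_width: 44.8
```

Call:
play_rows(travel=[[0,0,0],[0,0,0]], rotation=[[0,0,0],[0,0,0]], grip=[0.3,0.3])

```text
clock: 29.0
position: [609.9, 22.1, 85.4]
ee_rot: [-0.699, 0.715, 0.0, 0.001]
contact_force: [0.1, 0.6, -0.9]
gripper_width: 44.9
```

Run:
```python
from go import *
need(*jig(-26,138),-91,36)
t=cam("top"); P=pts(t); k=(P[...,2]>50)&(P[...,2]<60)&(P[...,0]>580)&(P[...,0]<650)&(P[...,1]>-62)&(P[...,1]<5); print(k.sum(),cv2.minAreaRect(P[k][:,:2].astype(np.float32)))
```

```text
pos [609.9  22.1  85.4] yaw -91.3 tool shift mm [-2.2 -4.2 49.4] rz -0.005 j6 -0.32
397 ((614.8612670898438, -24.294652938842773), (44.64963912963867, 46.267417907714844), 87.18251037597656)
```

Call:
play_rows(travel=[[-0.0052,-0.0042,0.02],[0,0,0.025],[0,0,0.0044],[0,0,0.0015],[0,0,0],[0,-0.002,0],[0,-0.001,0],[0,0,0],[0,0,0]], rotation=[[0,0,-0.005],[0,0,0],[0,0,0],[0,0,0],[0,0,0],[0,0,0],[0,0,0],[0,0,0],[0,0,0]], grip=[0.3,0.3,0.3,0.3,0.3,0.3,0.3,0.3,0.3])

```text
clock: 29.8
position: [615.1, 28.2, 40.8]
ee_rot: [-0.702, 0.712, 0.001, -0.001]
contact_force: [-19.6, 6.4, 34.7]
gripper_width: 45.1
```

Call:
play_rows(travel=[[0,-0.0015,0],[0,0,0],[0,0,0]], rotation=[[0,0,0],[0,0,0],[0,0,0]], grip=[0.3,0.3,0.3])

```text
clock: 30.05
position: [615.2, 28.1, 40.9]
ee_rot: [-0.702, 0.712, 0.002, -0.002]
contact_force: [-21.7, 7.3, 36.4]
gripper_width: 45.0
```

Call:
play_rows(travel=[[0,0.006,-0.004],[0,0,-0.006],[0,0,0],[0,0,0]], rotation=[[0,0,0],[0,0,0],[0,0,0],[0,0,0]], grip=[0.3,0.3,0.3,0.3])

```text
clock: 30.38
position: [613.3, 27.3, 44.4]
ee_rot: [-0.701, 0.713, 0.0, 0.001]
contact_force: [0.8, -0.0, -1.0]
gripper_width: 44.6
```

Run:
```python
from go import *
need(*jig(-26,141),-91,36); print(arm.read_state()["contact_force"])
s=cam("side"); u,v=proj(s,[[612,25,40]])[0].astype(int); print(u,v)
cv2.imwrite("pics/s3.png",cv2.resize(s["image"][v-60:v+75,u-90:u+90],None,fx=4.4,fy=4.4,interpolation=cv2.INTER_CUBIC))
```

```text
pos [613.3  27.3  44.4] yaw -90.9 tool shift mm [ 0.  -0.8  8.4] rz 0.002 j6 -0.32
[ 0.83858962 -0.0140335  -1.01726096]
311 219
```

View pics/s3.png

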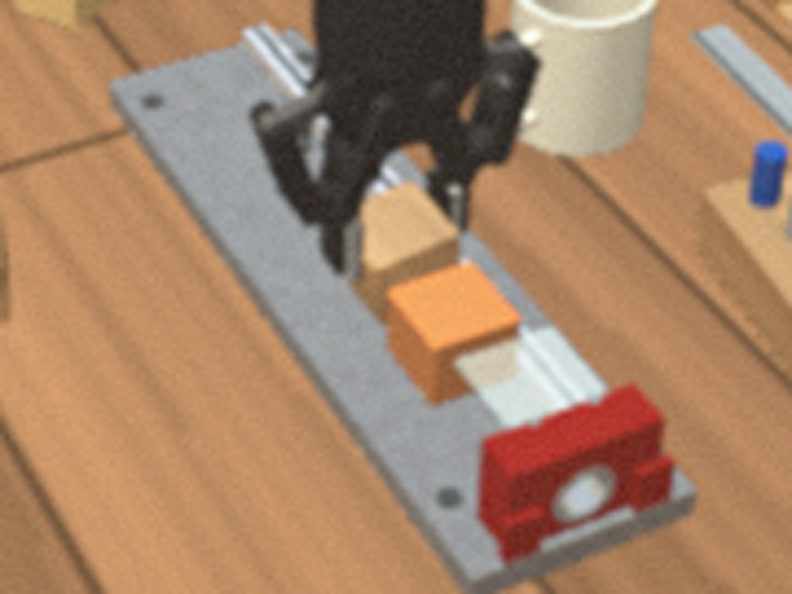

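Run:
```python
from go import *
s=cam("side"); P=pts(s); h=cv2.cvtColor(s["image"],cv2.COLOR_BGR2HSV)
def pl(k,n):
    q=P[k]; A=np.c_[q[:,:2]-q[:,:2].mean(0),np.ones(len(q))]
    for _ in range(5):
        c=np.linalg.lstsq(A,q[:,2],rcond=None)[0]; r=abs(A@c-q[:,2]); g=r<max(1.5,np.median(r)*2); A,q=A[g],q[g]
    print(n,len(q),c.round(3),q.min(0).round(1),q.max(0).round(1),np.round(cv2.minAreaRect(q[:,:2].astype(np.float32)),1) if 0 else cv2.minAreaRect(q[:,:2].astype(np.float32)))
x,y,z=P[...,0],P[...,1],P[...,2]
wood=(h[...,0]>8)&(h[...,0]<25)
pl(wood&(x>585)&(x<640)&(y>5)&(y<52)&(z>60)&(z<85),"held")
pl(wood&(x>585)&(x<640)&(y>-50)&(y<0)&(z>53)&(z<60),"orange")
k=wood&(x>585)&(x<640)&(y>0)&(y<10)&(z>15)&(z<60); print("front face",k.sum(),P[k].min(0),np.polyfit(z[k],y[k],1) if k.sum()>5 else "")
```

```text
held 213 [1.0800e-01 4.0000e-03 6.6145e+01] [585.1   5.3  61.7] [633.4  49.8  69.1] ((609.2647094726562, 27.561283111572266), (48.438743591308594, 44.40575408935547), 0.23541651666164398)
orange 263 [4.0000e-03 4.0000e-03 5.4233e+01] [588.6 -46.2  53. ] [ 6.355e+02 -2.000e-01  5.580e+01] ((612.0488891601562, -23.212711334228516), (46.03572463989258, 46.977195739746094), 89.89896392822266)
front face 121 [5.86248798e+02 4.29080401e-01 1.96348971e+01] [-0.02237871  6.47347186]
```

Call:
play_rows(travel=[[0,0.01,0],[0,0.008,0],[0,0,0.004],[0,0,0.003],[0,0,0.002],[0,0,0],[0,0,0]], rotation=[[0,0,0],[0,0,0],[0,0,0],[0,0,0],[0,0,0],[0,0,0],[0,0,0]], grip=[0.3,0.3,0.3,0.3,0.3,0.3,0.3])

```text
clock: 31.07
position: [595.1, 27.6, 35.0]
ee_rot: [-0.702, 0.712, 0.0, 0.0]
contact_force: [-0.4, -0.6, -0.7]
gripper_width: 44.6
```

Call:
play_rows(travel=[[0,0,0.001],[0,0,0.001],[0,0,0],[0,0,0],[0,0,0]], rotation=[[0,0,0],[0,0,0],[0,0,0],[0,0,0],[0,0,0]], grip=[0.3,0.3,0.3,0.3,0.3])

```text
clock: 31.48
position: [595.2, 27.6, 34.4]
ee_rot: [-0.702, 0.712, -0.0, 0.001]
contact_force: [-1.5, -0.2, 5.8]
gripper_width: 44.8
```

Call:
play_rows(travel=[[0,0,0],[0,0,0],[0,0,0],[0,0,0],[0,0,-0.001],[0,0,0],[0,0,0],[0,0,0],[0,0,0],[0,0,0],[0,0,0],[0,0,0]], rotation=[[0,0,0],[0,0,0],[0,0,0],[0,0,0],[0,0,0],[0,0,0],[0,0,0],[0,0,0],[0,0,0],[0,0,0],[0,0,0],[0,0,0]], grip=[0.7,0.7,0.7,0.7,0.7,0.3,0.3,0.3,0.3,0.3,0.3,0.3])

```text
clock: 32.48
position: [595.3, 27.7, 34.8]
ee_rot: [-0.702, 0.712, -0.0, 0.001]
contact_force: [-0.4, 0.3, 4.6]
gripper_width: 44.9
```

Call:
play_rows(travel=[[0,-0.005,-0.0005],[0,-0.006,0],[0,-0.005,0],[0,-0.003,0],[0,0,0],[0,0,0],[0,-0.0015,0],[0,0,0],[0,0,0]], rotation=[[0,0,0],[0,0,0],[0,0,0],[0,0,0],[0,0,0],[0,0,0],[0,0,0],[0,0,0],[0,0,0]], grip=[0.3,0.3,0.3,0.3,0.3,0.3,0.3,0.3,0.3])

```text
clock: 33.23
position: [613.4, 26.6, 34.9]
ee_rot: [-0.702, 0.713, 0.002, -0.002]
contact_force: [-4.6, -0.6, 6.9]
gripper_width: 44.9
```

Call:
play_rows(travel=[[0,-0.001,-0.001],[0,-0.001,0],[0,0,0],[0,0,0]], rotation=[[0,0,0],[0,0,0],[0,0,0],[0,0,0]], grip=[0.3,0.3,0.3,0.3])

```text
clock: 33.57
position: [617.0, 27.1, 35.1]
ee_rot: [-0.702, 0.713, 0.001, -0.0]
contact_force: [-1.1, -0.0, -1.3]
gripper_width: 44.6
```

Call:
play_rows(travel=[[0,-0.001,0],[0,0,0],[0,0,0]], rotation=[[0,0,0],[0,0,0],[0,0,0]], grip=[0.3,0.3,0.3])

```text
clock: 33.82
position: [617.1, 27.1, 35.1]
ee_rot: [-0.702, 0.713, 0.001, -0.001]
contact_force: [-1.9, 0.4, -1.7]
gripper_width: 44.6
```

Call:
play_rows(travel=[[0,0,0],[0,0,0],[0,0,0],[0,0,-0.03],[0,0,-0.035],[-0.0197,0.0307,0],[-0.0197,0.0307,0],[-0.0197,0.0307,0],[-0.0197,0.0307,0],[-0.0197,0.0307,0],[-0.0197,0.0307,0],[0,0,0]], rotation=[[0,0,0],[0,0,0],[0,0,0],[0,0,0],[0,0,0],[0,0,0],[0,0,0],[0,0,0],[0,0,0],[0,0,0],[0,0,0],[0,0,0]], grip=[0.75,0.75,0.75,0.75,0.75,0.75,1,1,1,1,1,1])

```text
clock: 34.82
position: [432.0, 149.8, 101.5]
ee_rot: [-0.703, 0.711, 0.001, 0.0]
contact_force: [0.2, -0.0, -0.3]
gripper_width: 85.8
```

Call:
play_rows(travel=[[0,0,0],[0,0,0],[0,0,0],[0,0,0],[0,0,0]], rotation=[[0,0,0.11],[0,0,0.11],[0,0,0.11],[0,0,0],[0,0,0]], grip=[1,1,1,1,1])

```text
clock: 35.23
position: [436.4, 148.4, 101.4]
ee_rot: [-0.576, 0.817, 0.0, 0.001]
contact_force: [-0.3, -0.8, 0.0]
gripper_width: 85.5
```

```bash
cat >> go.py <<'E'
def row(t):
    P=pts(t); k=((P[...,2]>50)&(P[...,2]<60)&(P[...,0]>570)&(P[...,0]<660)&(P[...,1]>-70)&(P[...,1]<250)).astype(np.uint8)
    n,l,st,c=cv2.connectedComponentsWithStats(k,connectivity=4)
    for i in range(1,n):
        if st[i,4]>100: r=cv2.minAreaRect(P[l==i][:,:2].astype(np.float32)); print("row",st[i,4],np.round(r[0],1),np.round(r[1],1),round(r[2],1))
E
python3 - <<'E'
from go import *
t=cam("top"); blocks(t); row(t); wblock(434.6,148); need(434.6,148,-109.8,15)
E
```

```text
[141. 244.] ctr [582.8 369.2] size [47.1 48.4] ang 31.4 [141. 206. 212.]
[369. 357.] ctr [ 344.1 -147.1] size [46.9 47.4] ang 75.8 [ 87. 211. 214.]
row 440 [616.2  26.1] [44.5 46.3] 0.2
row 441 [614.9 -23.6] [46.1 46.5] 87.2
wrist 5541 [435.6 147.2] [46.3 46.2] 70.0 [117. 162. 200.]
pos [436.3 148.2 101.2] yaw -109.7 tool shift mm [ 0.8  1.5 86.2] rz 0.002 j6 -1.02
```

Call:
play_rows(travel=[[0.001,0.0008,0.03],[0,0,0.03],[0,0,0.026],[0,0,0],[0,0,0],[0,0,0],[0,0,0],[0,0,0],[0,0,0],[0,0,-0.035],[0,0,-0.035],[0,0,0]], rotation=[[0,0,0],[0,0,0],[0,0,0],[0,0,0],[0,0,0],[0,0,0],[0,0,0],[0,0,0],[0,0,0],[0,0,0],[0,0,0],[0,0,0]], grip=[1,1,1,1,0.3,0.3,0.3,0.3,0.3,0.3,0.3,0.3])

```text
clock: 36.33
position: [438.7, 150.0, 91.3]
ee_rot: [-0.576, 0.817, 0.0, 0.007]
contact_force: [0.2, 1.2, 0.8]
gripper_width: 45.1
```

Run:
```python
from go import *
cam("top");cam("top");print(arm.read_state()["gripper_width"]); need(*jig(-31,190),-91,85)
```

```text
44.9313353144789
pos [435.6 148.2  87. ] yaw -109.8 tool shift mm [   8.6 -188.5    2.3] rz -0.328 j6 -1.03
```

Call:
play_rows(travel=[[0.0017,-0.0377,0],[0.0017,-0.0377,0],[0.0017,-0.0377,0],[0.0017,-0.0377,0],[0.0017,-0.0377,0],[0,0,0],[0,0,0],[0,0,0],[0,0,0],[0,0,0],[0,0,0],[0,0,0]], rotation=[[0,0,0],[0,0,0],[0,0,0],[0,0,0],[0,0,0],[0,0,0],[0,0,-0.1093],[0,0,-0.1093],[0,0,-0.1093],[0,0,0],[0,0,0],[0,0,0]], grip=[0.3,0.3,0.3,0.3,0.3,0.3,0.3,0.3,0.3,0.3,0.3,0.3])

```text
clock: 37.43
position: [608.7, 75.7, 84.2]
ee_rot: [-0.7, 0.714, 0.001, -0.0]
contact_force: [0.3, -0.2, -0.6]
gripper_width: 44.5
```

Run:
```python
from go import *
print(arm.read_state()["gripper_width"]); need(*jig(-33,190),-91,36)
```

```text
44.47954537721891
pos [608.7  75.7  84.2] yaw -91.1 tool shift mm [-0.7  0.7 48.2] rz -0.002 j6 -0.41
```

Call:
play_rows(travel=[[0,0.0007,0.02],[0,0,0.02],[0,0,0.008],[0,0,0],[0,0,0],[0,0,0.001],[0,-0.003,0],[0,-0.003,0],[0,-0.002,0],[0,0,0],[0,0,0]], rotation=[[0,0,-0.002],[0,0,0],[0,0,0],[0,0,0],[0,0,0],[0,0,0],[0,0,0],[0,0,0],[0,0,0],[0,0,0],[0,0,0]], grip=[0.3,0.3,0.3,0.3,0.3,0.3,0.3,0.3,0.3,0.3,0.3])

```text
clock: 38.35
position: [616.8, 75.6, 35.9]
ee_rot: [-0.702, 0.713, 0.0, 0.001]
contact_force: [0.7, -0.7, -0.1]
gripper_width: 45.1
```

Call:
play_rows(travel=[[0,-0.001,0.0005],[0,-0.001,0],[0,-0.001,0],[0,0,0],[0,0,0]], rotation=[[0,0,0],[0,0,0],[0,0,0],[0,0,0],[0,0,0]], grip=[0.3,0.3,0.3,0.3,0.3])

```text
clock: 38.77
position: [617.7, 75.3, 34.9]
ee_rot: [-0.702, 0.713, 0.002, -0.001]
contact_force: [-5.1, 1.0, 0.5]
gripper_width: 44.6
```

Call:
play_rows(travel=[[0,0,0],[0,0,0],[0,0,0],[0,0,-0.03],[0,0,-0.035],[-0.0291,0.0251,0],[-0.0291,0.0251,0],[-0.0291,0.0251,0],[-0.0291,0.0251,0],[-0.0291,0.0251,0],[-0.0291,0.0251,0],[-0.0291,0.0251,0]], rotation=[[0,0,0],[0,0,0],[0,0,0],[0,0,0],[0,0,0],[0,0,0],[0,0,0],[0,0,0],[0,0,0],[0,0,0],[0,0,0],[0,0,0]], grip=[0.75,0.75,0.75,0.75,0.75,0.75,1,1,1,1,1,1])

```text
clock: 39.77
position: [446.5, 283.7, 101.3]
ee_rot: [-0.702, 0.713, 0.0, 0.002]
contact_force: [0.9, 0.7, -0.2]
gripper_width: 85.6
```

Call:
play_rows(travel=[[0,0,0],[0,0,0],[0,0,0],[0,0,0]], rotation=[[0,0,0.096],[0,0,0],[0,0,0],[0,0,0]], grip=[1,1,1,1])

```text
clock: 40.1
position: [447.8, 281.6, 100.8]
ee_rot: [-0.667, 0.745, 0.0, 0.001]
contact_force: [0.3, -0.7, 0.9]
gripper_width: 85.5
```

Run:
```python
from go import *
t=cam("top"); blocks(t); row(t); d=wblock(445.3,281.6); need(445.3,281.6,-96.5,15)
cv2.imwrite("pics/w5.png",np.vstack([cv2.resize(d["image"],(600,450)),]))
```

```text
[141. 244.] ctr [582.8 368.5] size [48.  48.2] ang 32.0 [143. 208. 214.]
[175. 306.] ctr [445.3 282.2] size [50.4 47.1] ang 83.8 [146. 211. 215.]
[173. 351.] ctr [346.  283.1] size [48.3 45.9] ang 82.1 [150. 166.  66.]
[369. 357.] ctr [ 344.2 -147.2] size [47.  47.1] ang 75.4 [ 88. 213. 216.]
[564. 427.] ctr [ 179.5 -590.2] size [98.  53.1] ang 3.4 [ 90. 122. 157.]
row 880 [616.9  50.3] [94.1 46.9] 89.2
row 436 [615.3 -23.8] [46.  46.7] 88.1
wrist 5552 [445.9 281.4] [46.2 46.1] 83.3 [150. 228. 232.]
pos [447.8 281.1 100.6] yaw -96.4 tool shift mm [-0.1  2.6 85.6] rz 0.001 j6 -0.98
```

View pics/w5.png

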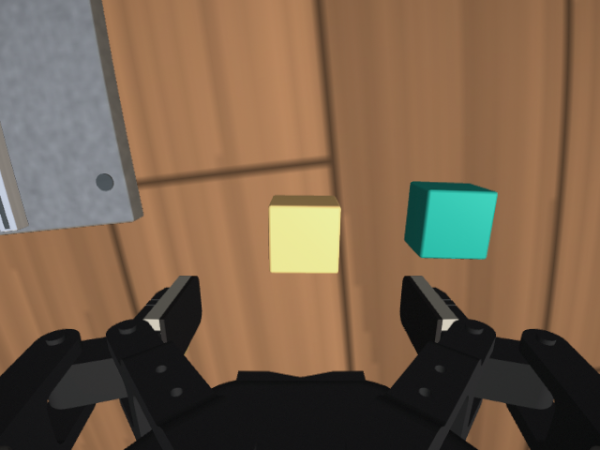

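The close view shows a cream block at (305,238) beside the turquoise look-alike at (450,222). It is clearly paler than the strong yellow one (blue channel 140 against 86), and there are two cream ones alike. The single saturated yellow and the turquoise are therefore the look-alikes, and the cream ones are blanks.

Call:
play_rows(travel=[[0,0.002,0.03],[0,0,0.03],[0,0,0.0256],[0,0,0],[0,0,0],[0,0,0],[0,0,0],[0,0,0],[0,0,0],[0,0,-0.035],[0,0,-0.035],[0,0,0]], rotation=[[0,0,0],[0,0,0],[0,0,0],[0,0,0],[0,0,0],[0,0,0],[0,0,0],[0,0,0],[0,0,0],[0,0,0],[0,0,0],[0,0,0]], grip=[1,1,1,1,0.3,0.3,0.3,0.3,0.3,0.3,0.3,0.3])

```text
clock: 41.2
position: [448.5, 285.4, 92.0]
ee_rot: [-0.667, 0.745, 0.0, 0.007]
contact_force: [0.4, 1.0, -0.0]
gripper_width: 44.6
```

Run:
```python
from go import *
cam("top");cam("top");print(arm.read_state()["gripper_width"]); need(*jig(-33,239),-91,85)
```

```text
44.762133831453944
pos [445.6 283.   87.1] yaw -96.4 tool shift mm [ 138.5 -179.8    1.8] rz -0.094 j6 -0.98
```

Call:
play_rows(travel=[[0.0231,-0.03,0],[0.0231,-0.03,0],[0.0231,-0.03,0],[0.0231,-0.03,0],[0.0231,-0.03,0],[0.0231,-0.03,0],[0,0,0],[0,0,0],[0,0,0],[0,0,0],[0,0,0]], rotation=[[0,0,0],[0,0,0],[0,0,0],[0,0,0],[0,0,0],[0,0,0],[0,0,0],[0,0,-0.094],[0,0,0],[0,0,0],[0,0,0]], grip=[0.3,0.3,0.3,0.3,0.3,0.3,0.3,0.3,0.3,0.3,0.3])

```text
clock: 42.22
position: [607.8, 124.6, 84.2]
ee_rot: [-0.701, 0.714, 0.001, -0.0]
contact_force: [-0.8, -0.3, -0.7]
gripper_width: 45.0
```

Run:
```python
from go import *
print(arm.read_state()["gripper_width"]); need(*jig(-33,239),-91,36)
```

```text
44.95273969904071
pos [607.8 124.6  84.2] yaw -91.1 tool shift mm [-0.7 -1.1 48.2] rz -0.001 j6 -0.48
```

Call:
play_rows(travel=[[-0.0005,0,0.02],[0,0,0.02],[0,0,0.008],[0,0,0],[0,0,0.0012],[0,-0.003,0],[0,-0.003,0],[0,-0.003,0],[0,-0.002,0],[0,-0.001,0],[0,0,0],[0,0,0]], rotation=[[0,0,0],[0,0,0],[0,0,0],[0,0,0],[0,0,0],[0,0,0],[0,0,0],[0,0,0],[0,0,0],[0,0,0],[0,0,0],[0,0,0]], grip=[0.3,0.3,0.3,0.3,0.3,0.3,0.3,0.3,0.3,0.3,0.3,0.3])

```text
clock: 43.22
position: [618.4, 124.3, 35.1]
ee_rot: [-0.701, 0.713, 0.002, -0.002]
contact_force: [-5.6, 1.1, 1.5]
gripper_width: 44.6
```

Call:
play_rows(travel=[[0,0,0],[0,0,0],[0,0,0],[0,0,-0.03],[0,0,-0.035],[-0.0348,0.0056,0],[-0.0348,0.0056,0],[-0.0348,0.0056,0],[-0.0348,0.0056,0],[-0.0348,0.0056,0],[-0.0348,0.0056,0],[-0.0348,0.0056,0]], rotation=[[0,0,0],[0,0,0],[0,0,0],[0,0,0],[0,0,0],[0,0,0],[0,0,0],[0,0,0],[0,0,0],[0,0,0],[0,0,0],[0,0,0]], grip=[0.75,0.75,0.75,0.75,0.75,0.75,1,1,1,1,1,1])

```text
clock: 44.22
position: [585.7, 370.8, 101.4]
ee_rot: [-0.701, 0.713, 0.0, 0.001]
contact_force: [0.7, -0.5, 0.6]
gripper_width: 85.3
```

Call:
play_rows(travel=[[0,0,0],[0,0,0],[0,0,0],[0,0,0],[0,0,0],[0,0,0],[0,0,0]], rotation=[[0,0,-0.1134],[0,0,-0.1134],[0,0,-0.1134],[0,0,-0.1134],[0,0,-0.1134],[0,0,0],[0,0,0]], grip=[1,1,1,1,1,1,1])

```text
clock: 44.8
position: [586.0, 369.0, 101.1]
ee_rot: [0.872, -0.49, -0.0, -0.001]
contact_force: [-0.4, -0.0, -0.4]
gripper_width: 85.2
```

Run:
```python
from go import *
t=cam("top"); blocks(t); row(t); d=wblock(582.8,368.8); need(582.8,368.8,-58.5,15)
```

```text
[141. 243.] ctr [583.3 368.8] size [49.  47.4] ang 31.0 [142. 207. 213.]
[173. 351.] ctr [346.2 283.3] size [49.8 46.1] ang 83.4 [148. 164.  66.]
[369. 357.] ctr [ 343.9 -147.3] size [47.  47.2] ang 75.5 [ 88. 212. 215.]
row 1329 [617.1  75. ] [143.7  46.7] 89.1
row 441 [615.6 -24.1] [45.9 46.5] 89.7
wrist 5504 [583.5 368.3] [46.  46.2] 31.2 [153. 229. 231.]
pos [585.8 368.9 101. ] yaw -58.6 tool shift mm [-1.4  2.7 86. ] rz -0.003 j6 -0.25
```

Call:
play_rows(travel=[[-0.001,0.002,0.03],[0,0,0.03],[0,0,0.026],[0,0,0],[0,0,0],[0,0,0],[0,0,0],[0,0,0],[0,0,0],[0,0,-0.035],[0,0,-0.035],[0,0,0]], rotation=[[0,0,0],[0,0,0],[0,0,0],[0,0,0],[0,0,0],[0,0,0],[0,0,0],[0,0,0],[0,0,0],[0,0,0],[0,0,0],[0,0,0]], grip=[1,1,1,1,0.3,0.3,0.3,0.3,0.3,0.3,0.3,0.3])

```text
clock: 45.9
position: [587.5, 371.7, 94.1]
ee_rot: [0.873, -0.488, 0.003, -0.008]
contact_force: [-0.2, 1.3, 1.1]
gripper_width: 45.2
```

Run:
```python
from go import *
cam("top");cam("top");print(arm.read_state()["gripper_width"]); need(*jig(-33,288),-91,85)
```

```text
44.65357540579899
pos [584.2 369.7  87.9] yaw -58.5 tool shift mm [179.9  80.2   2. ] rz 0.567 j6 -0.25
```

Call:
play_rows(travel=[[0.036,0.016,0],[0.036,0.016,0],[0.036,0.016,0],[0.036,0.016,0],[0.036,0.016,0],[0,0,0.001],[0,0,0],[0,0,0],[0,0,0],[0,0,0],[0,0,0],[0,0,0]], rotation=[[0,0,0],[0,0,0],[0,0,0],[0,0,0],[0,0,0],[0,0,0.1134],[0,0,0.1134],[0,0,0.1134],[0,0,0.1134],[0,0,0.1134],[0,0,0],[0,0,0]], grip=[0.3,0.3,0.3,0.3,0.3,0.3,0.3,0.3,0.3,0.3,0.3,0.3])

```text
clock: 47.0
position: [608.4, 173.1, 82.7]
ee_rot: [-0.702, 0.712, 0.001, -0.001]
contact_force: [-0.4, -0.5, -1.1]
gripper_width: 44.5
```

Run:
```python
from go import *
cam("top"); print(arm.read_state()["gripper_width"]); need(*jig(-33,288),-91,36)
```

```text
44.747461770003376
pos [608.6 173.2  82.9] yaw -90.9 tool shift mm [-1.2 -1.2 46.9] rz 0.003 j6 -0.55
```

Call:
play_rows(travel=[[-0.001,0,0.02],[0,0,0.02],[0,0,0.007],[0,0,0],[0,0,0.0012],[0,-0.003,0],[0,-0.003,0],[0,-0.003,0],[0,-0.002,0],[0,-0.001,0],[0,0,0],[0,0,0]], rotation=[[0,0,0.002],[0,0,0],[0,0,0],[0,0,0],[0,0,0],[0,0,0],[0,0,0],[0,0,0],[0,0,0],[0,0,0],[0,0,0],[0,0,0]], grip=[0.3,0.3,0.3,0.3,0.3,0.3,0.3,0.3,0.3,0.3,0.3,0.3])

```text
clock: 48.05
position: [619.3, 174.2, 35.5]
ee_rot: [-0.7, 0.714, 0.002, -0.002]
contact_force: [-6.7, 1.8, 4.6]
gripper_width: 44.8
```

Call:
play_rows(travel=[[0,0,0],[0,0,0],[0,0,0],[0,0,-0.03],[0,0,-0.035],[-0.025,0,0],[-0.025,0,0],[0,0,0],[0,0,0],[0,0,0],[0,0,0],[0,0,0]], rotation=[[0,0,0],[0,0,0],[0,0,0],[0,0,0],[0,0,0],[0,0,0],[0,0,0],[0,0,0],[0,0,0],[0,0,0],[0,0,0],[0,0,0]], grip=[0.75,0.75,0.75,0.75,0.75,0.5,0.17,0.17,0.17,0.17,0.17,0.17])

```text
clock: 49.05
position: [622.2, 223.3, 100.3]
ee_rot: [-0.7, 0.714, 0.0, 0.0]
contact_force: [0.8, 0.1, -0.2]
gripper_width: 14.4
```

Run:
```python
from go import *
t=cam("top"); blocks(t); row(t); s=cam("side"); print(arm.read_state()["gripper_width"]); need(*jig(-23,338),-91,33)
cv2.imwrite("pics/s6.png",cv2.resize(s["image"][130:310,230:400],None,fx=3.3,fy=3.3,interpolation=cv2.INTER_CUBIC))
```

```text
[173. 351.] ctr [346.1 283.3] size [49.2 45.5] ang 82.5 [149. 165.  66.]
[369. 357.] ctr [ 344.3 -147.3] size [46.7 47.3] ang 76.1 [ 88. 213. 216.]
[566. 427.] ctr [ 183.7 -595.4] size [67.3 59.6] ang 14.6 [ 90. 122. 157.]
row 437 [618.2 174.9] [47.6 46.1] 89.3
row 1320 [617.  75.] [143.5  46.4] 88.8
row 439 [615.1 -23.8] [46.1 46.2] 87.9
14.310766620699871
pos [622.2 223.4 100.4] yaw -91.2 tool shift mm [-0.7  1.6 67.4] rz -0.003 j6 -0.61
```

View pics/s6.png

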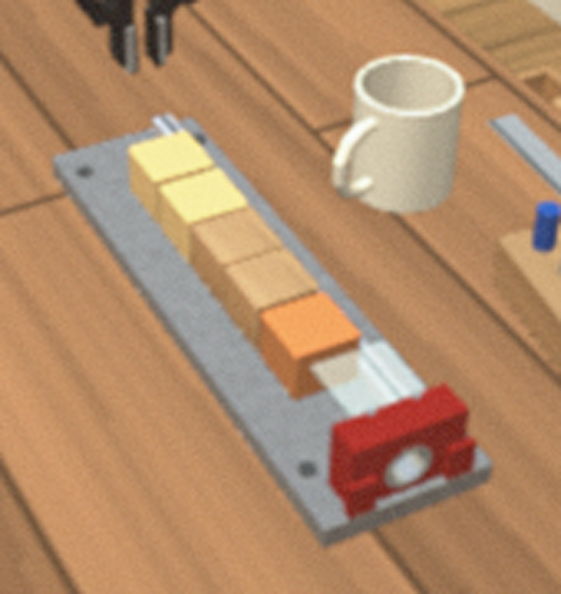

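Call:
play_rows(travel=[[-0.0007,0.0016,0.025],[0,0,0.025],[0,0,0.017],[0,0,0],[0,0,0],[0.008,0,0],[0.006,0,0],[0.004,0,0],[0,0,0]], rotation=[[0,0,-0.003],[0,0,0],[0,0,0],[0,0,0],[0,0,0],[0,0,0],[0,0,0],[0,0,0],[0,0,0]], grip=[0.17,0.17,0.17,0.17,0.17,0.17,0.17,0.17,0.17])

```text
clock: 49.9
position: [620.8, 206.0, 34.9]
ee_rot: [-0.701, 0.713, 0.0, 0.001]
contact_force: [0.1, -0.5, -0.9]
gripper_width: 14.6
```

Run:
```python
from go import *
cam("top"); print(arm.read_state()["contact_force"]); need(*jig(-23,241),-91,33)
```

```text
[0.17023552 0.58670928 0.95745892]
pos [620.7 206.4  34.7] yaw -91.0 tool shift mm [79.2  0.5  1.5] rz 0.0 j6 -0.58
```

Call:
play_rows(travel=[[0.003,0,0.001],[0.003,0,0],[0.003,0,0],[0.003,0,0],[0.003,0,0],[0.003,0,0],[0.003,0,0],[0.003,0,0],[0.003,0,0],[0.003,0,0],[0.003,0,0],[0.003,0,0]], rotation=[[0,0,0],[0,0,0],[0,0,0],[0,0,0],[0,0,0],[0,0,0],[0,0,0],[0,0,0],[0,0,0],[0,0,0],[0,0,0],[0,0,0]], grip=[0.17,0.17,0.17,0.17,0.17,0.17,0.17,0.17,0.17,0.17,0.17,0.17])

```text
clock: 50.95
position: [619.8, 170.7, 32.6]
ee_rot: [-0.701, 0.713, 0.0, 0.001]
contact_force: [0.2, 2.7, 2.6]
gripper_width: 14.7
```

Run:
```python
from go import *
t=cam("top"); row(t); print(arm.read_state()["contact_force"]); need(*jig(-23,241),-91,33)
```

```text
row 2125 [616.4  47.7] [226.   46.9] 89.1
[0.08510865 1.55621432 2.24578558]
pos [619.6 170.1  32.5] yaw -91.0 tool shift mm [42.9 -0.1 -0.6] rz 0.001 j6 -0.53
```

Call:
play_rows(travel=[[0.003,0,0],[0.003,0,0],[0.003,0,0],[0.003,0,0],[0.003,0,0],[0.003,0,0],[0.003,0,0],[0.003,0,0],[0.003,0,0],[0.003,0,0],[0.002,0,0],[0.002,0,0]], rotation=[[0,0,0],[0,0,0],[0,0,0],[0,0,0],[0,0,0],[0,0,0],[0,0,0],[0,0,0],[0,0,0],[0,0,0],[0,0,0],[0,0,0]], grip=[0.17,0.17,0.17,0.17,0.17,0.17,0.17,0.17,0.17,0.17,0.17,0.17])

```text
clock: 52.0
position: [619.1, 136.7, 32.4]
ee_rot: [-0.701, 0.713, 0.0, 0.0]
contact_force: [0.2, 3.5, 1.4]
gripper_width: 14.2
```

Call:
play_rows(travel=[[0.0015,0,0],[0.0015,0,0],[0.0015,0,0],[0.0005,0,0],[0,0,0]], rotation=[[0,0,0],[0,0,0],[0,0,0],[0,0,0],[0,0,0]], grip=[0.17,0.17,0.17,0.17,0.17])

```text
clock: 52.42
position: [619.0, 131.7, 32.4]
ee_rot: [-0.701, 0.713, 0.0, 0.0]
contact_force: [-0.2, 0.9, 1.6]
gripper_width: 14.5
```

Call:
play_rows(travel=[[0.001,0,0],[0.001,0,0],[0.001,0,0],[0,0,0],[0,0,0]], rotation=[[0,0,0],[0,0,0],[0,0,0],[0,0,0],[0,0,0]], grip=[0.17,0.17,0.17,0.17,0.17])

```text
clock: 52.83
position: [618.9, 128.8, 32.4]
ee_rot: [-0.701, 0.713, 0.0, 0.0]
contact_force: [-0.1, 1.4, 0.9]
gripper_width: 14.4
```

Call:
play_rows(travel=[[0.001,0,0],[0.001,0,0],[0,0,0],[0,0,0]], rotation=[[0,0,0],[0,0,0],[0,0,0],[0,0,0]], grip=[0.17,0.17,0.17,0.17])

```text
clock: 53.17
position: [618.9, 126.8, 32.4]
ee_rot: [-0.701, 0.713, 0.0, 0.0]
contact_force: [0.5, 1.3, 0.1]
gripper_width: 14.6
```

Call:
play_rows(travel=[[0.001,0,0],[0.001,0,0],[0,0,0],[0,0,0]], rotation=[[0,0,0],[0,0,0],[0,0,0],[0,0,0]], grip=[0.17,0.17,0.17,0.17])

```text
clock: 53.5
position: [619.2, 126.7, 32.5]
ee_rot: [-0.701, 0.713, 0.001, 0.002]
contact_force: [0.4, 8.1, 0.6]
gripper_width: 14.6
```

Run:
```python
from go import *
t=cam("top"); row(t); print(arm.read_state()["contact_force"],arm.read_state()["position"])
```

```text
row 1677 [615.7  25.5] [181.7  46.6] 89.1
[-0.82397684  7.35623262  0.26372759] [619.14306565 126.71585442  32.44213824]
```

Call:
play_rows(travel=[[0.001,0,0],[0,0,0],[0,0,0],[-0.002,0,0],[-0.002,0,0],[-0.005,0,0],[-0.015,0,0],[0,0,-0.03],[0,0,-0.04],[-0.02,0,0],[-0.02,0,0]], rotation=[[0,0,0],[0,0,0],[0,0,0],[0,0,0],[0,0,0],[0,0,0],[0,0,0],[0,0,0],[0,0,0],[0,0,0],[0,0,0]], grip=[0.17,0.17,0.17,0.17,0.17,0.17,0.17,0.17,0.17,0.17,0.17])

```text
clock: 54.47
position: [621.6, 189.0, 106.0]
ee_rot: [-0.701, 0.713, -0.001, 0.003]
contact_force: [0.2, -0.1, -1.1]
gripper_width: 14.2
```

Run:
```python
from go import *
t=cam("top"); row(t); blocks(t); w=cam("wrist"); s=cam("side")
P=pts(t); q=P[(P[...,2]>50)&(P[...,2]<59)&(P[...,0]>570)&(P[...,0]<660)&(P[...,1]>-64)&(P[...,1]<130)]
for y in range(-58,112,12):
    k=abs(q[:,1]-y)<6; a=q[k]; x0=637.7+.0175*(y+114.2); print(y,(a[:,0].min()-x0).round(1),(a[:,0].max()-x0).round(1),end=" | ")
cv2.imwrite("pics/t7.png",cv2.resize(t["image"][195:275,180:380],None,fx=4,fy=4,interpolation=cv2.INTER_CUBIC))
cv2.imwrite("pics/s7.png",cv2.resize(s["image"][150:310,240:400],None,fx=3.7,fy=3.7,interpolation=cv2.INTER_CUBIC))
```

```text
row 1728 [615.6  25.5] [181.8  46.7] 88.9
[173. 351.] ctr [346.1 283.2] size [48.  46.3] ang 83.6 [148. 164.  66.]
[369. 357.] ctr [ 344.2 -147.2] size [46.9 47. ] ang 75.8 [ 88. 212. 215.]
-58 -47.6 -1.5 | -46 -46.2 -1.8 | -34 -46.6 -2.5 | -22 -47.0 -2.6 | -10 -47.1 -2.7 | 2 -47.2 -1.2 | 14 -47.6 -1.8 | 26 -46.2 -1.6 | 38 -46.6 -2.0 | 50 -47.0 -2.1 | 62 -47.4 -3.1 | 74 -47.7 -3.1 | 86 -47.7 -1.2 | 98 -46.4 -1.8 | 110 -46.8 -2.2 |
```

View pics/t7.png

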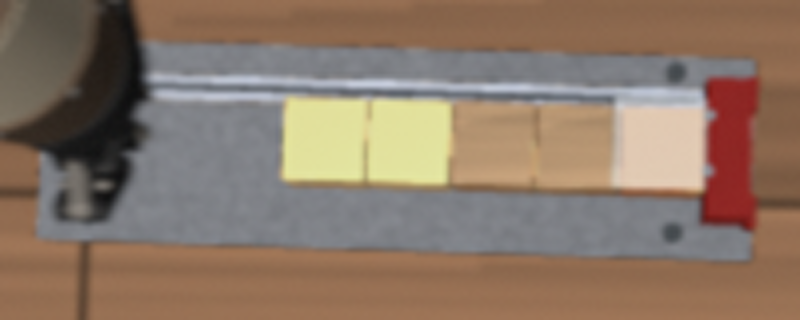

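View pics/s7.png

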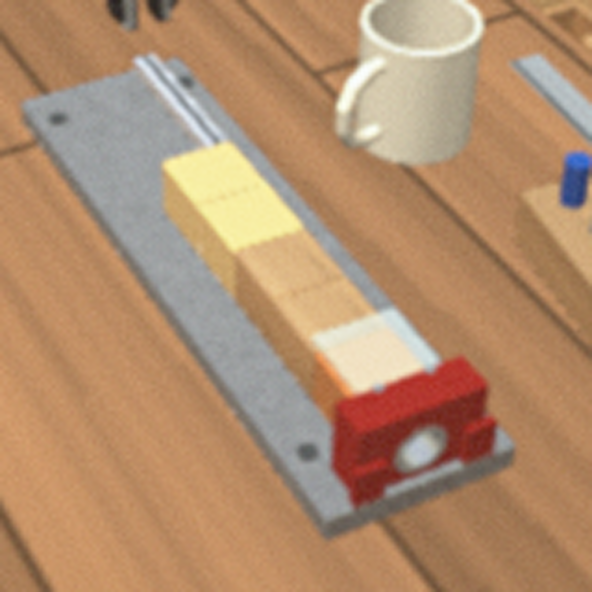

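```bash
python3 -c "
from h import *
s=arm.read_state(); print(s['clock'],s['position'],s['contact_force']); print(workorder.job_done())"
```

```text
54.6167 [619.74113308 189.52788879 102.53412253] [ 0.05535277 -0.67060878  0.88667087]
the job is handed in; nothing more can be done
None
```

I did every step in the order asked and handed the job in at 54.6 s, with the arm clear of everything.

**Gauge check:**
- The go end entered the bush freely until its collar met the plate, at about 9 N.
- After turning the gauge round, I pressed the no-go end on the bush with 11 N and it did not enter.
- I laid the gauge back in its rest the other way round, and a picture showed it seated in both slots.

**Blanks:** I stood five on the jig along the fence, short of the end plate: one orange-brown, two brown-grained and two cream. Then I slid them as one row until the first met the end plate, with the push force rising to about 8 N.

**Last checks:**
- The row read straight and parallel to the fence (46.7 mm wide) with no visible gaps.
- The row ended within 0.5 mm of where I expected it.
- The top view resolves only about 2 mm per pixel, and I did not press the row against the fence again after the slide. A gap of around 1 mm at the fence would not have shown.

**What went wrong:** the second blank first landed on the fence edge, pressing with about 36 N in z and 22 N sideways at the wrist. I lifted it, levelled it on the board and placed it again. Its later readings matched the others.

**A judgement call:** I took the single strong-yellow block and the turquoise one as the look-alikes and left them alone, treating the two cream blocks as blanks. That fits the count of five, but colour was all I had to go on.

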